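Load the lamp inspection carousel

TASK

Put the steel setting gauge from the middle of the carousel back into its wooden cradle and turn the carousel by its handle a quarter turn to the loading stop (handle at the pair of black bars); only then set every globe lamp from the mat into a ring seat of its own on the disc, any of the five outer ones, foot down. When all are in, turn the carousel back to the viewing stop (handle at the single bar), with all the lamps still seated. The lamps are fragile: grip them lightly and set them down gently without dropping or pressing, and leave the other things on the bench alone.

Things in the scene. Friction and masses are not known exactly. Their poses are not given: they have to be found in the camera images.
- carousel: carousel: white square base plate 290 x 290 x 12 mm, fixed to the bench, under an aluminium disc 264 mm across. Beyond the disc, away from the robot, a black camera barrel 40 mm thick on a pillar looks at it: lens 178 mm from the axis, barrel top 86 mm above the bench. Origin: under the middle of the base plate, on the axis; x points to the camera.
- axis (a point): turning axis of the carousel, at the disc's top face, 30 mm above the bench. A sixth ring seat, the same as the others, sits here in the middle of the disc; the gauge starts in it.
- disc (a joint): angle of the disc, rad, growing clockwise from above: 0 at the viewing stop (handle at the single black bar on the base plate), 1.571 at the loading stop (handle at the pair of bars). Both are end stops; an over-centre spring under the disc pulls it to the nearer stop with 0.1 to 0.2 N m and holds it there: past halfway (0.785) it goes on to the other stop by itself. Starts at the viewing stop.
- handle (a point): top centre of the disc's handle, an upright black round post 22 mm in diameter, from 30 to 82 mm above the bench; this point is 82 mm above the bench and 112 mm from the axis. It takes the sixth place on the disc, 60 degrees from its neighbours seat0 and seat4, and turns with the disc.
- seat0 (a point): one of five identical black rubber ring seats (dimpled pockets) on the disc, 60 degrees apart on a 95 mm radius. Ring 66 mm outside, 46 mm mouth, rim 44 mm above the bench, 14 mm above the disc. The point is where the centre of a lamp's underside lies once seated: 34 mm above the bench, 10 mm below the rim; the globe rests on the rim. It turns with the disc.
- seat1 (a point): another of the five ring seats, same as seat0; the point is the same as there
- seat2 (a point): another of the five ring seats, same as seat0; the point is the same as there
- seat3 (a point): another of the five ring seats, same as seat0; the point is the same as there
- seat4 (a point): another of the five ring seats, same as seat0; the point is the same as there
- gauge: steel setting gauge, 0.28 to 0.46 kg: a ball 60 mm across with a flat foot 30 mm across and on top an upright round stem 25 mm in diameter; 85 mm tall, the stem from 56 to 85 mm above the foot. Origin: centre of the underside, z along the stem. Starts in the middle seat of the disc, underside 34 mm above the bench.
- cradle_seat (a point): the gauge's cradle: fixed wooden block 100 x 100 x 18 mm with one such ring seat on top, rim 32 mm above the bench. The point is where the centre of the gauge's underside lies once seated, 22 mm above the bench. The cradle stands left or right of the carousel, the lamps on the other side.
- mat: fixed grey mat 240 x 220 x 3 mm, left or right of the carousel, on which the lamps stand at first; origin under its middle
- lamp0: globe lamp, fragile: opal white glass ball 60 mm in diameter on a heavy flat brass foot 30 mm across; 56 mm tall, 0.07 to 0.12 kg. Origin: centre of the foot's underside, z to the top; the ball's centre is 26 mm up. On a flat surface it rights itself. Bears a 50 N grip and 15 N against a surface. Starts standing on the mat. Three to five are there, the rest absent (None).
- lamp1: globe lamp like lamp0; may be absent
- lamp2: globe lamp like lamp0; may be absent
- lamp3: globe lamp like lamp0; may be absent
- lamp4: globe lamp like lamp0; may be absent
- tin: yellow tin, 80 mm across and 50 mm tall, a bystander on the bench; origin under its middle
- specimen: black mounted specimen, a disc 40 mm across and 18 mm tall, a bystander; origin under its middle
- driver: screwdriver 170 mm long lying on the bench, a bystander
There are look-alikes about, which are no part of the job. What is shaped like the lamp3 but orange or pink is not meant. Leave any purple look-alike of the lamp2 alone.

How it is judged:
By the outcome, as a careful person would: the job done as asked, in the order asked, and still so for the second after the job is handed in, with the robot touching nothing.
Of lamp0, lamp1, lamp2, lamp3, lamp4 only 3 to 5 are there at a start; the rules pass over those that are not, and their reading is None.
At some moment in a run one of lamp0, lamp1, lamp2, lamp3, lamp4 may be knocked a few centimetres aside while the robot is not near it.
It also fails if it takes over 210 s, if anything falls off the work surface, if the arm or the gripper's body presses on something with over 40 N, if the wrist force passes 120 N, or if a joint passes its speed limit or range.

ROBOT

A 6-joint arm with a two-finger parallel gripper is mounted at the origin on the work surface. World frame = base frame: x ahead of the robot, y to its left, z up, the work surface at z = 0. Lengths are in mm, angles in rad, forces in N, time in s.
With the tool pointing down it reaches from about 300 to 850 mm from the base axis. Payload 5.4 kg.
Tool frame: the origin (TCP) lies on the centre line of the jaws, within the pads' length; the fingertips stand 11 mm ahead of it and the grasp point (between the pads) lies 8 mm behind it (env.nose_length is the distance from the TCP to the fingertips, in mm); z points along the fingers, y is the line along which they close (so a half turn about z gives the same grasp; the last joint's range is limited). The gripper opens to 85 mm and grips with 20 to 120 N. Pads are 22 mm wide; open, the fingers measure 114 mm over their backs; the gripper's body (76 mm by 85 mm) begins 54 mm behind the grasp point. The pads swing forward as they close: fully open they stand 13 mm farther back than shut.
Start: joints at [0.906, 0.158, 1.597, -0, 1.386, -0.21], TCP at [252.594, 516.529, 206.699] pointing down, gripper open.
Joint ranges: [-2.91, 2.91], [-0.94, 2.29], [0.18, 2.7], [-1.29, 4.43], [0.17, 2.64], [-3, 3]. Speed limits (rad/s): [2.57, 2.57, 3.14, 3.14, 3.14, 3.14].

INTERFACE

Orientations are given as a 3x3 rotation matrix whose columns are the frame's x, y, z axes.
In Python, from bench import env gives the robot as it stands. The module is installed in compiled form; this text tells all that it offers.
- The arm moves only by the tool jog_arm, never from a script. Its argument "motion" is one flat list of numbers, 7 for each row, row after row: the turn, a rotation vector about the world's x, y, z in degrees, then the shift along the world's x, y, z in cm, then the opening, from 0 (shut) to 1 (fully open). A call has exactly 5 rows; each row shifts and turns the commanded pose from where the row before left it; what a row does not reach is not made up. A row lasts 1/8 s, in which the tool goes at most 62.5 mm and 10.7 degrees, less where a joint would pass 70% of its speed; a pose out of reach is approached as far as the arm can. A call with a gripper value outside its range is refused whole. The fingers move at their own pace and stop on an object; "grip_force" is the grip in N (left out, the last holds). Time passes only in rows, so rows that do not move let the fingers close, or fill a call up. It gives the time, the measured TCP pose, the force, the opening and the grip force at its end, in the units of the state.
- env.state(): the state, without advancing time (a new reading comes with each control period).
- env.snapshot(name): name is "scene" or "top" or "wrist"; returns (picture, depth): 480x640x3 uint8, red, green, blue; 480x640 float32, mm along the optical axis (not along the pixel's ray), 0 where there is no reading.
- env.camera_model(name): a dict with "fx", "fy", "cx", "cy" (pixels), "distortion" ([k1, k2, p1, p2, k3] as OpenCV has them; the pictures are not rectified), "rvec" (rotation vector, rad) and "tvec" (3), from world to camera coordinates, as OpenCV has them; the wrist camera has in their place "hand_eye" (4x4, takes a point from camera to tool coordinates, whose origin is the TCP and whose axes are the flange's). Camera axes: x right, y down, z forward; pixel columns grow to the right and rows downward; lengths in mm; the calibration is good to about 2 mm. A picture is of the moment at which its call begins: read the wrist's pose just before it. camera_model takes no time and is no camera call.
- env.close_job(): hands the job in; it is judged then, once.
The state is a dict: "clock": time; "joints": joint angles; "joint_velocities": joint speeds; "joint_efforts": joint torques, N m; "eef_pos": TCP position; "orientation": TCP orientation; "force": force on the tool from outside, world axes, zero at the start; "wrist_torque": the same for the moment, N m; "grip_width": finger opening in mm; "finger_force": force on a finger pad.
Only numpy, scipy, OpenCV 4.12 (cv2) and the standard library are available. Lean on these libraries where they do the work, as an engineer would, in place of code of your own. Each camera call takes 0.05 s, during which the arm holds its last target. There are 200 camera calls.

## Working session

There is one attempt and no reset: what is moved stays moved. The work goes in short steps, Python scripts to look and compute and a tool call to move; the robot and the scene stay as the last step left them, time stands still between calls to the robot, and variables do not carry over. Pictures are saved under pics/ and viewed, at most 14 in all, crops included, and the job is handed in when it is done.

Besides the shell and the picture viewer there is one more tool, called after "Emit:" by a JSON object that holds its "method" and its "body", one argument or row to a line. jog_arm: Moves the arm, as the interface text tells. Its arguments: {"type":"object","properties":{"motion":{"type":"array"},"grip_force":{"type":"number"}},"required":["motion"]}

```bash
ls; mkdir -p pics
cat > h.py <<'E'
from bench import env
import numpy as np, cv2
def snap(n,f):
    s=env.state(); p,d=env.snapshot(n); cv2.imwrite('pics/'+f+'.png',p[:,:,::-1]); np.savez('pics/'+f+'.npz',p=p,d=d,R=s['orientation'],t=s['eef_pos']); return p,d,s
def cam(n,s=None):
    m=env.camera_model(n); K=np.array([[m['fx'],0,m['cx']],[0,m['fy'],m['cy']],[0,0,1.]]); D=np.array(m['distortion'],float)
    if 'rvec' in m:
        R=cv2.Rodrigues(np.array(m['rvec'],float))[0].T; c=-R@np.array(m['tvec'],float).ravel()
    else:
        H=np.array(m['hand_eye']); Rt=np.array(s['orientation']).reshape(3,3); R=Rt@H[:3,:3]; c=Rt@H[:3,3]+np.array(s['eef_pos'])
    return K,D,R,c
def ray(n,uv,s=None):
    K,D,R,c=cam(n,s); q=cv2.undistortPoints(np.array(uv,float).reshape(-1,1,2),K,D).reshape(-1,2)
    return c,(R@np.c_[q,np.ones(len(q))].T).T
def onplane(n,uv,z,s=None):
    c,d=ray(n,uv,s); return c+d*((z-c[2])/d[:,2])[:,None]
def world(n,uv,dep,s=None):
    c,d=ray(n,uv,s); return c+d*np.array(dep).reshape(-1,1)
E
python3 - <<'E'
from h import *
for n in('top','scene'):
    snap(n,n+'0'); K,D,R,c=cam(n); print(n,c.round(),R[:,2].round(2),K[0,0])
s=env.state(); print({k:np.round(v,3).tolist() for k,v in s.items()}, env.nose_length)
print(np.round(env.camera_model('wrist')['hand_eye'],3))
E
```

```text
pics
top [ 377.   44. 1377.] [ 0.12 -0.   -0.99] 621.2698086482397
scene [1.25e+03 1.00e+00 7.81e+02] [-0.71  0.04 -0.71] 458.3302577318557
{'clock': 0.1, 'joints': [0.906, 0.159, 1.598, -0.0, 1.386, -0.21], 'joint_velocities': [-0.0, -0.002, -0.002, 0.0, -0.001, 0.001], 'joint_efforts': [-0.001, -39.699, -33.234, -0.0, 0.004, -0.0], 'eef_pos': [252.219, 516.061, 205.801], 'orientation': [[-0.898, 0.439, -0.001], [0.439, 0.898, -0.001], [0.0, -0.002, -1.0]], 'force': [0.359, 0.078, -0.579], 'wrist_torque': [-0.033, -0.014, -0.022], 'finger_force': 0.0, 'grip_width': 85.71} 11.0
[[-0.00000e+00 -9.55000e-01 -2.97000e-01  7.57730e+01]
 [ 1.00000e+00 -1.00000e-03  0.00000e+00 -6.40000e-02]
 [-1.00000e-03 -2.97000e-01  9.55000e-01 -1.67067e+02]
 [ 0.00000e+00  0.00000e+00  0.00000e+00  1.00000e+00]]
```

View pics/top0.png

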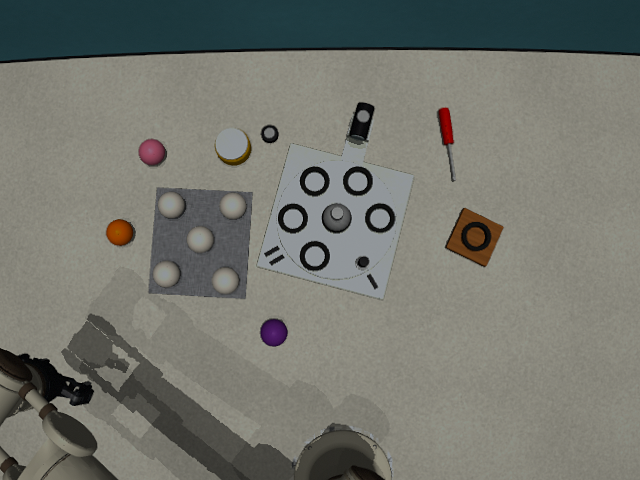

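View pics/scene0.png

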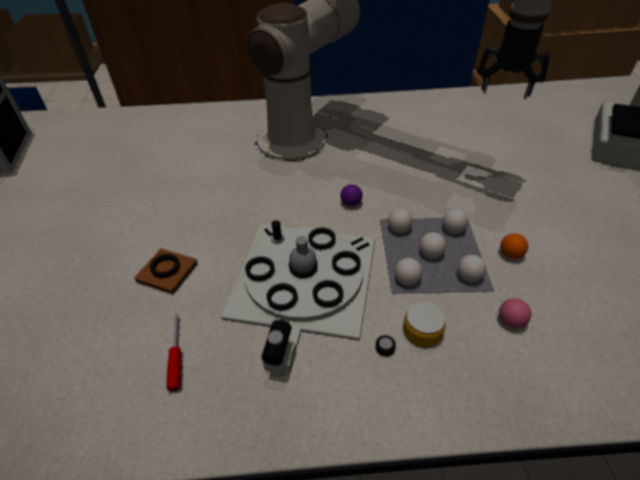

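The top view shows five white lamps on the mat near (172,205), (233,206), (200,239), (166,273) and (226,280). The gauge is at (337,218), the handle at (363,262) by the single bar, the double bars at (274,255), and the cradle ring at (476,236). The purple, orange and pink balls are decoys.

```bash
cat >> h.py <<'E'
def blobs(mask,lo,hi):
    cs,_=cv2.findContours(mask.astype(np.uint8),cv2.RETR_EXTERNAL,cv2.CHAIN_APPROX_NONE)
    return [c for c in cs if lo<cv2.contourArea(c)<hi]
def lamps(p):
    h=cv2.cvtColor(p,cv2.COLOR_RGB2HSV); m=(h[...,1]<60)&(h[...,2]>125); m[:,:130]=0;m[:, 262:]=0;m[:180]=0;m[310:]=0
    # white on grey mat
    m=cv2.morphologyEx(m.astype(np.uint8),cv2.MORPH_OPEN,np.ones((5,5)))
    return m
E
python3 - <<'E'
from h import *
z=np.load('pics/top0.npz');p,d=z['p'],z['d']; h=cv2.cvtColor(p,cv2.COLOR_RGB2HSV)
for uv in [(172,205),(200,225),(200,239),(160,240),(252,150),(330,160),(337,225),(315,256),(293,204),(363,262),(337,212)]: print(uv,p[uv[1],uv[0]],d[uv[1],uv[0]], world('top',[uv],d[uv[1],uv[0]]).round(0)[0])
dark=h[...,2]<50; dark[:90]=0;dark[310:]=0;dark[:,:255]=0
for c in blobs(dark,40,2000):
    (u,v),(a,b),_=cv2.fitEllipse(c); print('dark',round(u),round(v),round(a),round(b),onplane('top',[(u,v)],44)[0].round(1),onplane('top',[(u,v)],82)[0,:2].round(1),onplane('top',[(u,v)],32)[0,:2].round(1))
m=lamps(p)
for c in blobs(m,200,2000):
    (u,v),r=cv2.minEnclosingCircle(c); print('lamp',round(u),round(v),round(r,1),cv2.contourArea(c),onplane('top',[(u,v)],29)[0].round(1))
E
```

```text
(172, 205) [144 150 150] 1331.1344 [598. 361.  61.]
(200, 225) [80 81 82] 1384.6333 [561. 310.   3.]
(200, 239) [145 150 154] 1328.4153 [524. 300.  55.]
(160, 240) [84 85 88] 1379.0448 [529. 401.   5.]
(252, 150) [132 130 119] 1408.4884 [733. 194.  -0.]
(330, 160) [140 145 133] 1394.3484 [704.  17.  11.]
(337, 225) [91 91 90] 1305.6677 [547.   5.  82.]
(315, 256) [145 150 153] 1351.0884 [487.  53.  29.]
(293, 204) [7 6 3] 1344.1697 [599.  99.  49.]
(363, 262) [28 30 31] 1294.335 [468. -48.  85.]
(337, 212) [133 134 134] 1272.1467 [569.   6. 119.]
dark 363 262 9 11 [472.2 -50.   44. ] [469.5 -47.3] [473.1 -50.8]
dark 314 255 28 29 [486.7  54.3  44. ] [483.6  54. ] [487.7  54.4]
dark 476 236 28 29 [ 524.3 -298.1   44. ] [ 520.1 -288.3] [ 525.6 -301.1]
dark 336 217 28 28 [569.1   5.7  44. ] [563.6   6.8] [570.8   5.4]
dark 379 218 28 29 [567.2 -88.2  44. ] [561.8 -84.4] [568.9 -89.4]
dark 292 218 28 29 [569.1 100.7  44. ] [563.6  99.1] [570.8 101.2]
dark 357 181 28 28 [649.6 -41.6  44. ] [641.9 -39.1] [652.1 -42.3]
dark 314 181 28 28 [650.2  52.8  44. ] [642.5  52.5] [652.7  52.9]
dark 269 134 16 17 [758.1 150.6  44. ] [747.2 147.6] [761.5 151.6]
dark 361 122 19 45 [782.6 -52.9  44. ] [771.1 -50.1] [786.3 -53.7]
lamp 224 280 10.5 314.0 [435.6 251.6  29. ]
lamp 164 274 10.4 303.0 [451.4 383.7  29. ]
lamp 198 239 10.3 305.0 [527.8 308.5  29. ]
lamp 232 205 10.3 304.0 [602.5 235.2  29. ]
lamp 169 204 10.2 290.0 [606.6 374.9  29. ]
```

```bash
cat >> h.py <<'E'
def lampfit(d,x0=380,x1=700,y0=165,y1=470):
    v,u=np.mgrid[150:340,100:275]; dd=d[150:340,100:275].ravel(); uv=np.c_[u.ravel(),v.ravel()]; ok=dd>0
    P=world('top',uv,dd); m=ok&(P[:,2]>22)&(P[:,2]<75)&(P[:,0]>x0)&(P[:,0]<x1)&(P[:,1]>y0)&(P[:,1]<y1)
    M=np.zeros(d.shape,np.uint8); M[150:340,100:275]=m.reshape(190,175)
    n,L,S,_=cv2.connectedComponentsWithStats(M); out=[]
    l=L[150:340,100:275].ravel()
    for i in range(1,n):
        if S[i,4]<150: continue
        Q=P[l==i]; Q=Q[Q[:,2]>30]
        c,*_=np.linalg.lstsq(np.c_[2*Q,np.ones(len(Q))],(Q**2).sum(1),rcond=None)
        r=np.sqrt(c[3]+c[:3]@c[:3]); uvc=uv[l==i].mean(0)
        out.append((uvc.round(1).tolist(),S[i,4],c[:3].round(1).tolist(),round(float(r),1)))
    return out
def show(f):
    for o in lampfit(np.load('pics/'+f+'.npz')['d']): print(o)
E
python3 -c "
from h import *
show('top0')"
```

```text
([170.6, 204.5], np.int32(562), [604.2, 370.9, 32.7], 27.3)
([232.1, 205.6], np.int32(576), [599.8, 233.8, 31.7], 28.0)
([199.9, 239.2], np.int32(589), [526.3, 304.6, 31.4], 28.2)
([165.7, 273.4], np.int32(584), [452.1, 379.8, 32.1], 27.8)
([224.8, 280.2], np.int32(551), [436.4, 249.2, 33.2], 26.5)
```

Emit:
{"method": "jog_arm", "body": {
  "motion": [0,0,0,2.1,-3.4,0,0.5,0,0,0,2.1,-3.4,0,0.5,0,0,0,2.1,-3.4,0,0.5,0,0,0,2.1,-3.4,0,0.5,0,0,0,2.1,-3.4,0,0.5]
}}

```text
clock: 0.72
eef_pos: [357.8, 345.2, 206.3]
orientation: [[-0.898, 0.439, -0.001], [0.439, 0.898, -0.0], [0.0, -0.001, -1.0]]
force: [0.9, 0.2, -0.1]
grip_width: 42.6
finger_force: 0.0
```

Emit:
{"method": "jog_arm", "body": {
  "motion": [0,0,0,2.1,-3.4,0,0.5,0,0,0,2.1,-3.4,0,0.5,0,0,0,2.1,-3.4,0,0.5,0,0,0,2.1,-3.4,0,0.5,0,0,0,2.1,-3.4,0,0.5]
}}

```text
clock: 1.35
eef_pos: [462.8, 175.3, 206.3]
orientation: [[-0.898, 0.439, -0.001], [0.439, 0.898, 0.0], [0.001, -0.0, -1.0]]
force: [0.6, 0.5, -0.7]
grip_width: 42.6
finger_force: 0.0
```

Emit:
{"method": "jog_arm", "body": {
  "motion": [0,0,0,2.1,-3.4,0,0.5,0,0,0,2.1,-3.4,0,0.5,0,0,0,2.1,-3.4,0,0.5,0,0,0,2.1,-3.4,0,0.5,0,0,0,2.1,-3.4,0,0.5]
}}

```text
clock: 1.98
eef_pos: [567.8, 5.4, 206.1]
orientation: [[-0.898, 0.439, -0.001], [0.439, 0.898, 0.0], [0.001, -0.0, -1.0]]
force: [0.3, -0.0, 0.2]
grip_width: 42.7
finger_force: 0.0
```

Run:
```python
from h import *
p,d,s=snap('wrist','w1')
h=cv2.cvtColor(p,cv2.COLOR_RGB2HSV)
v,u=np.mgrid[0:480:2,0:640:2]; dd=d[::2,::2].ravel(); P=world('wrist',np.c_[u.ravel(),v.ravel()],dd,s)
m=(dd>0)&(P[:,2]>105)&(P[:,2]<150)
Q=P[m]; print(len(Q),Q.min(0).round(),Q.max(0).round(),np.median(Q,0).round(1))
```

```text
260 [556.  -6. 105.] [580.  18. 119.] [567.3   6.6 117.1]
```

View pics/w1.png

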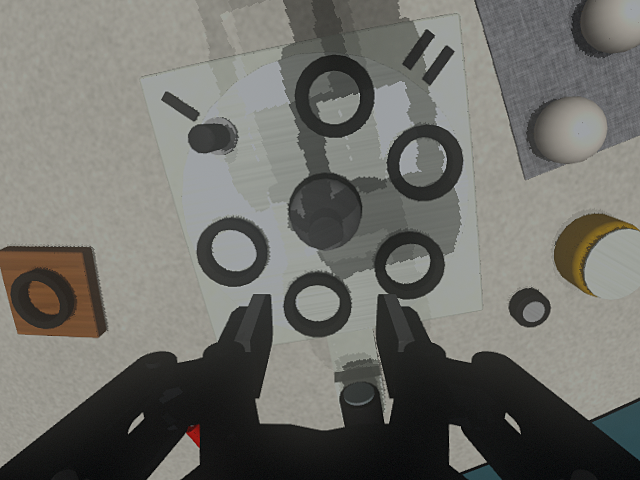

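The wrist view has the gauge at (325,212), with its stem at world (568,6), and the fingertips at about (262,295) and (388,295). I'll check the tip height from depth before descending.

Run:
```python
from h import *
z=np.load('pics/w1.npz'); d=z['d']; s=dict(orientation=z['R'],eef_pos=z['t'])
v,u=np.mgrid[280:420,180:460]; dd=d[280:420,180:460].ravel(); P=world('wrist',np.c_[u.ravel(),v.ravel()],dd,s)
T=(P-z['t'])@z['R']; m=(dd>0)&(P[:,2]>150)&(abs(T[:,1])<60)
T=T[m]; print(T[:,2].max(),np.percentile(T[:,2],[1,50,99]),T[T[:,2]>T[:,2].max()-4].min(0),T[T[:,2]>T[:,2].max()-4].max(0))
```

```text
-26.06323624630233 [-103.35199431  -75.42110264  -30.47370182] [-10.82094309 -27.51971701 -30.03663724] [ 10.4651612   26.68103025 -26.06323625]
```

Emit:
{"method": "jog_arm", "body": {
  "motion": [0,0,0,0,0.1,-2.5,0.5,0,0,0,0,0,-2.5,0.5,0,0,0,0,0,-2.0,0.5,0,0,0,0,0,0,0.5,0,0,0,0,0,0,0.5],
  "grip_force": 60
}}

```text
clock: 2.65
eef_pos: [568.0, 7.5, 137.5]
orientation: [[-0.898, 0.439, 0.001], [0.439, 0.898, -0.0], [-0.001, 0.0, -1.0]]
force: [0.6, 0.2, 0.5]
grip_width: 42.7
finger_force: 0.0
```

Emit:
{"method": "jog_arm", "body": {
  "motion": [0,0,0,0,-0.1,-1.0,0.5,0,0,0,0,0,-1.0,0.5,0,0,0,0,0,-0.6,0.5,0,0,0,0,0,-0.5,0.5,0,0,0,0,0,0,0.5]
}}

```text
clock: 3.28
eef_pos: [567.3, 6.6, 105.2]
orientation: [[-0.898, 0.439, -0.001], [0.439, 0.898, 0.0], [0.001, -0.0, -1.0]]
force: [0.5, -0.5, -0.1]
grip_width: 42.5
finger_force: 0.0
```

Run:
```python
from h import *
p,d,s=snap('wrist','w2')
K=cam('wrist',s)[0];print(K, s['eef_pos'], d[300:330:5,262],d[300:330:5,388])
cv2.imwrite('pics/w2c.png',p[130:430,170:480,::-1])
```

```text
[[385.52439349   0.         323.92084052]
 [  0.         385.52439349 238.77256074]
 [  0.           0.           1.        ]] [567.26828787   6.60148778 105.16857056] [145.12805 141.29163 137.39049 132.65181 132.03568 132.42487] [144.2208  140.12048 136.7195  133.85689 130.11807 127.30965]
```

View pics/w2c.png

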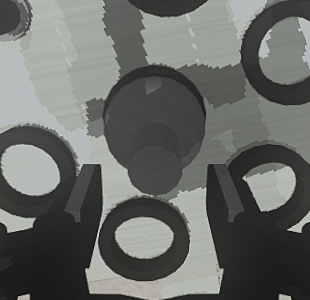

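Run:
```python
from h import *
p,d,s=snap('scene','s2')
K,D,R,c=cam('scene')
def pr(X): return cv2.projectPoints(np.array([X],float),cv2.Rodrigues(R.T)[0],-R.T@c,K,D)[0].ravel().round(1)
t=s['eef_pos'];Rt=np.array(s['orientation'])
print('tcp',pr(t),'tip+11',pr(t+Rt@[0,24,11]),pr(t+Rt@[0,-24,11]),'z-26',pr(t+Rt@[0,24,-26]),pr(t+Rt@[0,-24,-26]),'stem top',pr([568,6,119]))
u,v=pr(t).astype(int)
cv2.imwrite('pics/s2c.png',cv2.resize(p[v-60:v+60,u-70:u+70,::-1],None,fx=5,fy=5,interpolation=cv2.INTER_CUBIC)); print(u-70,v-60)
```

```text
tcp [301.5 243.2] tip+11 [312.3 249.8] [291.3 244.1] z-26 [311.7 237.1] [290.2 231.5] stem top [300.9 238.8]
231 183
```

View pics/s2c.png

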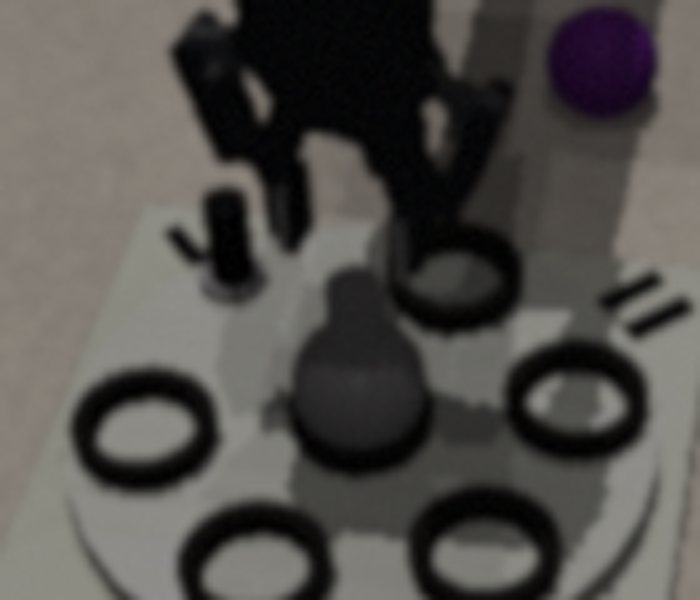

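The tips appear at about (289,232) and (311,236) in the full scene image. That puts them some 26 mm behind the reported TCP, clearly above the stem top, and the wrist depth gives the same value. I'll trust the pictures and go lower in steps, watching the force.

Emit:
{"method": "jog_arm", "body": {
  "motion": [0,0,0,0,0,-0.4,0.5,0,0,0,0,0,-0.4,0.5,0,0,0,0,0,-0.4,0.5,0,0,0,0,0,-0.4,0.5,0,0,0,0,0,0,0.5]
}}

```text
clock: 4.0
eef_pos: [567.2, 6.6, 89.1]
orientation: [[-0.898, 0.439, -0.001], [0.439, 0.898, 0.0], [0.001, -0.0, -1.0]]
force: [0.2, -0.4, -0.0]
grip_width: 42.9
finger_force: 0.0
```

```bash
cat >> h.py <<'E'
def tips(f):
    p,d,s=snap('wrist',f); R=np.array(s['orientation']);t=np.array(s['eef_pos'])
    v,u=np.mgrid[240:440,120:520]; P=world('wrist',np.c_[u.ravel(),v.ravel()],d[240:440,120:520].ravel(),s); T=(P-t)@R
    k=(d[240:440,120:520].ravel()>0)&(abs(T[:,0])<14)&(abs(T[:,1])<60)&(abs(T[:,1])>5)&(T[:,2]<20)
    for sg in(-1,1):
        Q=T[k&(T[:,1]*sg>0)]; print('finger',sg,'z pct',np.percentile(Q[:,2],[90,97,99.5]).round(1),'y near tip',np.percentile(abs(Q[Q[:,2]>np.percentile(Q[:,2],97)-3][:,1]),[2,50,98]).round(1))
E
python3 - <<'E'
from h import *
tips('w3'); p,d,s=snap('scene','s3')
E
```

```text
finger -1 z pct [ 4.3 12.  18. ] y near tip [14.4 21.6 26.5]
finger 1 z pct [ 4.8 12.3 18.3] y near tip [15.7 22.1 27. ]
```

Emit:
{"method": "jog_arm", "body": {
  "motion": [0,0,0,0,0,-0.5,0.5,0,0,0,0,0,-0.5,0.5,0,0,0,0,0,-0.5,0.5,0,0,0,0,0,-0.3,0.5,0,0,0,0,0,0,0.5]
}}

```text
clock: 4.72
eef_pos: [567.3, 6.6, 71.3]
orientation: [[-0.898, 0.439, -0.001], [0.439, 0.898, 0.0], [0.001, -0.0, -1.0]]
force: [0.1, -0.6, 0.2]
grip_width: 42.8
finger_force: 0.0
```

Emit:
{"method": "jog_arm", "body": {
  "motion": [0,0,0,0,0,0,0.1,0,0,0,0,0,0,0.1,0,0,0,0,0,0,0.1,0,0,0,0,0,0,0.1,0,0,0,0,0,0,0.1],
  "grip_force": 60
}}

```text
clock: 5.35
eef_pos: [568.1, 6.4, 72.3]
orientation: [[-0.898, 0.439, 0.001], [0.439, 0.898, -0.0], [-0.001, 0.0, -1.0]]
force: [-1.7, -0.0, 4.3]
grip_width: 23.2
finger_force: 59.0
```

Run:
```python
from h import *
p,d,s=snap('wrist','w4'); cv2.imwrite('pics/w4c.png',p[130:430,170:480,::-1])
```

```text
(no output)
```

View pics/w4c.png

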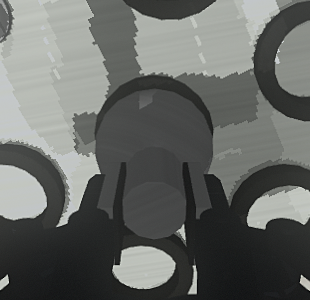

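The stem is gripped centrally at crop (155,200). Lifting and carrying it to the cradle.

Emit:
{"method": "jog_arm", "body": {
  "motion": [0,0,0,0,0,0.5,0.1,0,0,0,0,0,1.5,0.1,0,0,0,0,0,3,0.1,0,0,0,0,0,3,0.1,0,0,0,0,-1,0,0.1]
}}

```text
clock: 6.02
eef_pos: [569.5, -3.8, 154.7]
orientation: [[-0.899, 0.438, 0.006], [0.438, 0.899, -0.001], [-0.006, 0.001, -1.0]]
force: [1.5, -0.5, -4.5]
grip_width: 23.0
finger_force: 59.3
```

Emit:
{"method": "jog_arm", "body": {
  "motion": [0,0,0,-0.4,-2,0,0.1,0,0,0,-0.5,-3.5,0,0.1,0,0,0,-0.5,-3.5,0,0.1,0,0,0,-0.5,-3.5,0,0.1,0,0,0,-0.5,-3.5,0,0.1]
}}

```text
clock: 6.65
eef_pos: [541.3, -165.3, 149.3]
orientation: [[-0.898, 0.44, -0.004], [0.44, 0.898, 0.002], [0.004, -0.0, -1.0]]
force: [0.3, 0.0, -3.9]
grip_width: 23.1
finger_force: 59.2
```

Emit:
{"method": "jog_arm", "body": {
  "motion": [0,0,0,-0.5,-3.5,0,0.1,0,0,0,-0.5,-3.5,0,0.1,0,0,0,-0.5,-3.0,0,0.1,0,0,0,-0.4,-2.5,0,0.1,0,0,0,-0.4,-1.2,0,0.1]
}}

```text
clock: 7.28
eef_pos: [518.4, -301.9, 149.5]
orientation: [[-0.897, 0.441, -0.003], [0.441, 0.897, 0.002], [0.004, 0.001, -1.0]]
force: [0.2, 0.5, -4.1]
grip_width: 22.7
finger_force: 59.3
```

Emit:
{"method": "jog_arm", "body": {
  "motion": [0,0,0,0,0,0,0.1,0,0,0,0,0,0,0.1,0,0,0,0,0,0,0.1,0,0,0,0,0,0,0.1,0,0,0,0,0,0,0.1]
}}

```text
clock: 7.9
eef_pos: [520.8, -300.1, 151.8]
orientation: [[-0.899, 0.439, 0.0], [0.439, 0.899, -0.0], [-0.0, -0.0, -1.0]]
force: [0.2, -0.1, -4.3]
grip_width: 22.9
finger_force: 59.3
```

Run:
```python
from h import *
p,d,s=snap('wrist','w5'); cv2.imwrite('pics/w5c.png',p[100:430,120:530,::-1])
h=cv2.cvtColor(p,cv2.COLOR_RGB2HSV)
m=(h[...,0]<20)&(h[...,1]>90)&(h[...,2]>40); m=cv2.morphologyEx(m.astype(np.uint8),cv2.MORPH_CLOSE,np.ones((3,3)))
for c in blobs(m,1000,90000):
    q=onplane('wrist',c.reshape(-1,2),18,s); print(cv2.contourArea(c),cv2.minAreaRect(q[:,:2].astype(np.float32)))
p,d,s=snap('top','t5')
h=cv2.cvtColor(p,cv2.COLOR_RGB2HSV); z=np.load('pics/top0.npz')['p'];h=cv2.cvtColor(z,cv2.COLOR_RGB2HSV)
m=(h[...,0]<20)&(h[...,1]>90)&(h[...,2]>40); m[:, :420]=0; m[:190]=0;m[290:]=0
for c in blobs(cv2.morphologyEx(m.astype(np.uint8),cv2.MORPH_CLOSE,np.ones((3,3))),500,9000): print('top0',cv2.minAreaRect(onplane('top',c.reshape(-1,2),18)[:,:2].astype(np.float32)))
```

```text
6172.5 ((524.3692016601562, -302.28253173828125), (98.65646362304688, 98.17166137695312), 63.37260055541992)
top0 ((525.705322265625, -302.35772705078125), (99.83983612060547, 100.4513931274414), 63.46554946899414)
```

View pics/w5c.png

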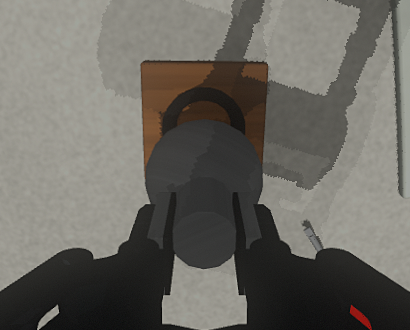

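Gauge hangs upright over the cradle ring at crop (203,115). The cradle centre is (525,-302).

Emit:
{"method": "jog_arm", "body": {
  "motion": [0,0,0,0.4,-0.2,-2,0.1,0,0,0,0,0,-3,0.1,0,0,0,0,0,-2,0.1,0,0,0,0,0,-1,0.1,0,0,0,0,0,0,0.1]
}}

```text
clock: 8.62
eef_pos: [524.3, -302.2, 70.9]
orientation: [[-0.898, 0.439, -0.001], [0.439, 0.898, 0.001], [0.001, 0.0, -1.0]]
force: [0.3, 0.2, -3.0]
grip_width: 23.2
finger_force: 59.4
```

Emit:
{"method": "jog_arm", "body": {
  "motion": [0,0,0,0,0,-0.3,0.1,0,0,0,0,0,-0.3,0.1,0,0,0,0,0,-0.2,0.1,0,0,0,0,0,-0.1,0.1,0,0,0,0,0,0,0.1]
}}

```text
clock: 9.25
eef_pos: [524.6, -302.5, 62.7]
orientation: [[-0.898, 0.439, -0.0], [0.439, 0.898, 0.0], [0.0, 0.0, -1.0]]
force: [-0.4, -0.2, -4.4]
grip_width: 23.1
finger_force: 59.4
```

Emit:
{"method": "jog_arm", "body": {
  "motion": [0,0,0,0,0,-0.1,0.1,0,0,0,0,0,-0.1,0.1,0,0,0,0,0,-0.05,0.1,0,0,0,0,0,0,0.1,0,0,0,0,0,0,0.1]
}}

```text
clock: 9.88
eef_pos: [525.1, -302.7, 60.8]
orientation: [[-0.898, 0.439, 0.001], [0.439, 0.898, -0.001], [-0.001, -0.0, -1.0]]
force: [1.4, 0.7, 0.3]
grip_width: 22.9
finger_force: 59.7
```

Emit:
{"method": "jog_arm", "body": {
  "motion": [0,0,0,0,0,0,0.5,0,0,0,0,0,0,0.5,0,0,0,0,0,0.5,0.5,0,0,0,0,0,2.5,0.5,0,0,0,0,0,4,0.5]
}}

```text
clock: 10.5
eef_pos: [523.6, -301.7, 129.8]
orientation: [[-0.898, 0.439, -0.003], [0.439, 0.898, 0.002], [0.003, 0.001, -1.0]]
force: [0.1, -1.3, 0.3]
grip_width: 42.7
finger_force: 0.0
```

Emit:
{"method": "jog_arm", "body": {
  "motion": [0,0,9,-0.4,2,2,0.45,0,0,9,-0.9,4,0,0.45,0,0,9,-0.9,4,0,0.45,0,0,9,-0.9,4,0,0.45,0,0,9,-0.9,4,0,0.45]
}}

```text
clock: 11.12
eef_pos: [484.3, -121.4, 150.7]
orientation: [[-0.944, -0.329, 0.001], [-0.329, 0.944, -0.0], [-0.001, -0.001, -1.0]]
force: [0.1, -0.2, -0.2]
grip_width: 38.3
finger_force: 0.0
```

Emit:
{"method": "jog_arm", "body": {
  "motion": [0,0,9,-0.8,4,0,0.45,0,0,0.5,-0.7,3.5,0,0.45,0,0,0,0,0,0,0.45,0,0,0,0,0,0,0.45,0,0,0,0,0,0,0.45]
}}

```text
clock: 11.75
eef_pos: [469.9, -48.4, 150.4]
orientation: [[-0.88, -0.475, 0.0], [-0.475, 0.88, -0.0], [-0.0, -0.0, -1.0]]
force: [0.7, 0.3, -0.1]
grip_width: 38.4
finger_force: 0.0
```

Run:
```python
from h import *
p,d,s=snap('wrist','w6'); t=s['eef_pos']; print(t, s['joints'])
v,u=np.mgrid[100:430,150:500]; dd=d[100:430,150:500].ravel(); P=world('wrist',np.c_[u.ravel(),v.ravel()],dd,s)
m=(dd>0)&(P[:,2]>72)&(P[:,2]<90)&(np.hypot(P[:,0]-470,P[:,1]+47)<40); print('handle top',m.sum(),np.median(P[m],0).round(1))
m=(dd>0)&(P[:,2]>110)
T=(P[m]-t)@np.array(s['orientation']); print('tips z',np.percentile(T[:,2],[98,99.5,100]))
p,d,s=snap('scene','s6')
v,u=np.mgrid[220:320,120:220]; dd=d[220:320,120:220].ravel(); P=world('scene',np.c_[u.ravel(),v.ravel()],dd)
m=(dd>0)&(P[:,2]>70); print('gauge',m.sum(),P[m].max(0).round(),np.median(P[m],0).round())
cv2.imwrite('pics/s6c.png',cv2.resize(p[200:360,110:360,::-1],None,fx=3,fy=3))
```

```text
[469.90479413 -48.43418717 150.3957223 ] [-3.59158202e-01 -6.09020857e-02  1.93922306e+00 -2.50144128e-04
  1.26283772e+00 -2.42503082e+00]
handle top 913 [469.7 -50.1  81.6]
tips z [-33.88095722 -29.30491482 -24.79235009]
gauge 286 [ 547. -283.  109.] [ 533. -300.   89.]
```

View pics/s6c.png

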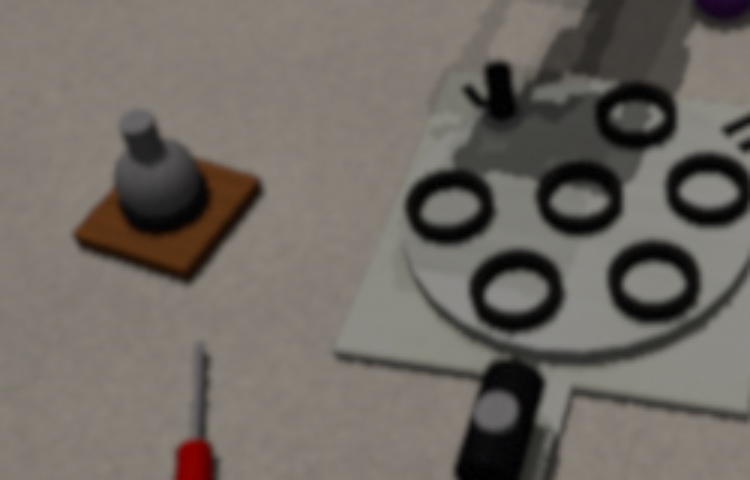

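The gauge is upright and seated in the cradle at crop (160,190), and the handle is at crop (500,90). Descending to cage the handle.

Emit:
{"method": "jog_arm", "body": {
  "motion": [0,0,0,0,0,-2.5,0.45,0,0,0,0,0,-3,0.45,0,0,0,0,0,-2,0.45,0,0,0,0,0,-1,0.45,0,0,0,0,0,-0.5,0.45]
}}

```text
clock: 12.48
eef_pos: [469.7, -47.8, 60.0]
orientation: [[-0.88, -0.476, -0.0], [-0.476, 0.88, -0.0], [0.0, 0.0, -1.0]]
force: [-0.6, -0.2, 0.7]
grip_width: 38.2
finger_force: 0.0
```

Emit:
{"method": "jog_arm", "body": {
  "motion": [0,0,0,0,0,-1,0.45,0,0,0,0,0,-1,0.45,0,0,0,0,0,-1,0.45,0,0,0,0,0,-0.7,0.45,0,0,0,0,0,0,0.45]
}}

```text
clock: 13.1
eef_pos: [469.0, -47.2, 22.5]
orientation: [[-0.879, -0.476, -0.001], [-0.476, 0.879, 0.001], [0.001, 0.001, -1.0]]
force: [0.2, -0.0, 0.6]
grip_width: 38.3
finger_force: 0.0
```

Emit:
{"method": "jog_arm", "body": {
  "motion": [0,0,0,0,0,0,0.32,0,0,0,0,0,0,0.32,0,0,0,0,0,0,0.32,0,0,0,0,0,0,0.32,0,0,0,0,0,0,0.32],
  "grip_force": 20
}}

```text
clock: 13.72
eef_pos: [469.6, -47.5, 23.3]
orientation: [[-0.879, -0.476, 0.0], [-0.476, 0.879, -0.0], [-0.0, -0.0, -1.0]]
force: [0.6, 0.2, 0.5]
grip_width: 26.9
finger_force: 0.0
```

Run:
```python
import numpy as np
a=np.radians(208.6-np.arange(13)*7.5); p=11.2*np.c_[np.cos(a),np.sin(a)]; print(np.diff(p,axis=0).round(2).tolist(), p[-1]*10+[568.2,6.2])
```

```text
[[-0.62, 1.33], [-0.44, 1.4], [-0.25, 1.44], [-0.06, 1.46], [0.13, 1.46], [0.32, 1.43], [0.5, 1.38], [0.68, 1.3], [0.84, 1.2], [0.99, 1.08], [1.12, 0.94], [1.24, 0.78]] [514.58651191 104.53409325]
```

Emit:
{"method": "jog_arm", "body": {
  "motion": [0,0,-7.5,-0.62,1.33,0,0.32,0,0,-7.5,-0.44,1.4,0,0.32,0,0,-7.5,-0.25,1.44,0,0.32,0,0,-7.5,-0.06,1.46,0,0.32,0,0,0,0,0,0,0.32]
}}

```text
clock: 14.35
eef_pos: [456.0, 9.2, 23.3]
orientation: [[-1.0, 0.024, 0.0], [0.024, 1.0, -0.0], [-0.0, -0.0, -1.0]]
force: [-0.4, -1.0, -0.3]
grip_width: 27.5
finger_force: 0.5
```

Emit:
{"method": "jog_arm", "body": {
  "motion": [0,0,-7.5,0.13,1.46,0,0.32,0,0,-7.5,0.32,1.43,0,0.32,0,0,-7.5,0.5,1.38,0,0.32,0,0,-7.5,0.68,1.3,0,0.32,0,0,0,0,0,0,0.32]
}}

```text
clock: 14.98
eef_pos: [472.8, 64.9, 23.3]
orientation: [[-0.854, 0.52, 0.001], [0.52, 0.854, 0.001], [-0.0, 0.001, -1.0]]
force: [0.5, 1.6, 0.7]
grip_width: 27.5
finger_force: 1.1
```

Emit:
{"method": "jog_arm", "body": {
  "motion": [0,0,-7.5,0.84,1.2,0,0.32,0,0,-7.5,0.99,1.08,0,0.32,0,0,-7.5,1.12,0.94,0,0.32,0,0,-7.5,1.24,0.78,0,0.32,0,0,0,0,0,0,0.32]
}}

```text
clock: 15.6
eef_pos: [514.4, 104.0, 23.2]
orientation: [[-0.48, 0.877, -0.0], [0.877, 0.48, -0.0], [-0.0, -0.0, -1.0]]
force: [-0.6, 0.2, -1.1]
grip_width: 27.3
finger_force: 0.0
```

Emit:
{"method": "jog_arm", "body": {
  "motion": [0,0,0,0,0,0,0.5,0,0,0,0,0,0,0.5,0,0,0,0,0,2,0.5,0,0,0,0,0,4,0.5,0,0,0,0,0,4,0.6]
}}

```text
clock: 16.23
eef_pos: [513.4, 104.2, 124.0]
orientation: [[-0.477, 0.879, -0.001], [0.879, 0.477, -0.0], [0.0, -0.001, -1.0]]
force: [0.0, -0.2, 0.3]
grip_width: 51.2
finger_force: 0.0
```

Run:
```python
from h import *
p,d,s=snap('top','t7'); show('t7'); h=cv2.cvtColor(p,cv2.COLOR_RGB2HSV)
dark=h[...,2]<50; dark[:160]=0;dark[290:]=0;dark[:,:255]=0;dark[:,420:]=0
for c in blobs(dark,40,3000):
    if len(c)<6: continue
    (u,v),(a,b),_=cv2.fitEllipse(c); print('dark',round(u),round(v),round(a),round(b),onplane('top',[(u,v)],44)[0].round(1))
p,d,s=snap('wrist','w7')
cv2.imwrite('pics/t7c.png',cv2.resize(p[:,:,::-1],None,fx=.6,fy=.6))
cv2.imwrite('pics/t7c.png',np.hstack([cv2.imread('pics/t7.png')[120:340,120:420],cv2.resize(p[:,:,::-1],(293,220))]))
```

```text
([170.6, 204.5], np.int32(559), [604.3, 371.2, 32.5], 27.4)
([227.3, 204.4], np.int32(331), [600.0, 235.2, 32.8], 27.0)
([199.9, 239.2], np.int32(587), [526.2, 304.8, 31.5], 28.2)
([165.7, 273.4], np.int32(586), [451.9, 379.5, 32.3], 27.7)
([222.3, 279.9], np.int32(430), [436.4, 250.1, 33.8], 25.7)
dark 276 259 3 18 [479.1 136.   44. ]
dark 336 261 28 29 [473.7   7.   44. ]
dark 374 239 28 29 [520.2 -75.   44. ]
dark 232 128 84 285 [773. 233.  44.]
dark 331 216 34 44 [571.1  17.5  44. ]
dark 373 196 28 28 [614.6 -75.9  44. ]
dark 298 186 7 21 [639.   87.9  44. ]
dark 336 175 28 29 [662.9   5.3  44. ]
```

View pics/t7c.png

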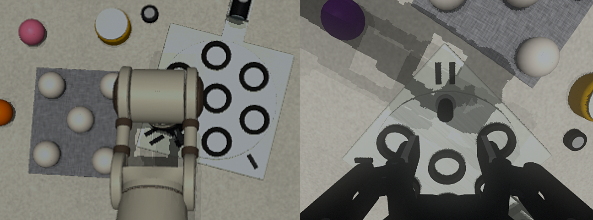

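The disc is at the loading stop: the handle sits at the pair of bars at right-crop (445,105). Seats are free at (474,7), (520,-75), (615,-76), (663,5) and (616,88). Going to the first lamp.

Emit:
{"method": "jog_arm", "body": {
  "motion": [0,0,0,2,3,0,0.9,0,0,0,2.4,3.6,0,0.9,0,0,0,2.2,3.5,0,0.9,0,0,0,2,3,0,0.9,0,0,0,0,0,0,0.9],
  "grip_force": 20
}}

```text
clock: 16.95
eef_pos: [600.0, 236.8, 121.9]
orientation: [[-0.479, 0.878, -0.001], [0.878, 0.479, -0.0], [0.001, -0.001, -1.0]]
force: [-0.6, -0.4, -0.7]
grip_width: 77.0
finger_force: 0.0
```

```bash
cat >> h.py <<'E'
def wl(f,xy,zc=29):
    """refine lamp near xy from wrist depth + fingertip z"""
    p,d,s=snap('wrist',f); t=np.array(s['eef_pos']); R=np.array(s['orientation'])
    v,u=np.mgrid[0:480,0:640]; dd=d.ravel(); P=world('wrist',np.c_[u.ravel(),v.ravel()],dd,s)
    m=(dd>0)&(np.hypot(P[:,0]-xy[0],P[:,1]-xy[1])<45)&(P[:,2]>zc+4)&(P[:,2]<zc+40)
    Q=P[m]; r=None
    if len(Q)>100:
        f=lambda c:np.linalg.norm(Q-c,axis=1)-30
        from scipy.optimize import least_squares
        r=least_squares(f,[xy[0],xy[1],zc],loss='soft_l1'); r=r.x.round(1)
    T=(P-t)@R; k=(dd>0)&(abs(T[:,0])<14)&(abs(T[:,1])<62)&(T[:,2]<-15)&(T[:,2]>-60); print('lamp',len(Q),r,'tips',np.percentile(T[k][:,2],[99,99.9]).round(1),'tcp',t.round(1))
E
python3 - <<'E'
from h import *
wl('w8',(600,234.8)); snap('top','t8'); show('t8')
E
```

```text
lamp 5437 [600.7 233.6  28.5] tips [-35.2 -34. ] tcp [600.  236.8 121.9]
([177.1, 204.8], np.int32(237), [603.8, 366.9, 34.1], 23.9)
([161.2, 276.0], np.int32(324), [451.2, 380.2, 32.3], 27.3)
```

Emit:
{"method": "jog_arm", "body": {
  "motion": [0,0,0,0,-0.3,-2.5,0.9,0,0,0,0,0,-3.5,0.9,0,0,0,0,0,-3,0.9,0,0,0,0,0,-2,0.9,0,0,0,0,0,-1,0.9]
}}

```text
clock: 17.68
eef_pos: [599.3, 231.7, 2.1]
orientation: [[-0.476, 0.88, -0.002], [0.88, 0.476, -0.0], [0.0, -0.002, -1.0]]
force: [-0.7, -0.2, 0.5]
grip_width: 77.3
finger_force: 0.0
```

Emit:
{"method": "jog_arm", "body": {
  "motion": [0,0,0,0,0,-0.7,0.9,0,0,0,0,0,-0.6,0.9,0,0,0,0,0,0,0.6,0,0,0,0,0,0,0.6,0,0,0,0,0,0,0.6],
  "grip_force": 20
}}

```text
clock: 18.3
eef_pos: [600.6, 232.6, -9.2]
orientation: [[-0.476, 0.879, 0.001], [0.879, 0.476, 0.0], [-0.0, 0.001, -1.0]]
force: [0.9, 0.5, 1.4]
grip_width: 57.8
finger_force: 21.8
```

Emit:
{"method": "jog_arm", "body": {
  "motion": [0,0,0,0,0,0.5,0.6,0,0,0,0,0,2.5,0.6,0,0,0,0,0,4,0.6,0,0,0,0,-1,3.5,0.6,0,0,0,0,-2,1.5,0.6]
}}

```text
clock: 18.92
eef_pos: [601.4, 202.6, 113.0]
orientation: [[-0.477, 0.879, 0.004], [0.879, 0.477, 0.001], [-0.001, 0.004, -1.0]]
force: [-0.3, -1.0, -2.3]
grip_width: 57.8
finger_force: 22.0
```

Emit:
{"method": "jog_arm", "body": {
  "motion": [0,0,0,0.2,-3.5,0,0.6,0,0,0,0.2,-4,0,0.6,0,0,0,0.2,-4,0,0.6,0,0,0,0.2,-4,0,0.6,0,0,0,0.2,-4,0,0.6]
}}

```text
clock: 19.55
eef_pos: [608.9, 5.4, 109.0]
orientation: [[-0.476, 0.88, -0.002], [0.88, 0.476, 0.0], [0.001, -0.002, -1.0]]
force: [0.2, -0.5, -1.4]
grip_width: 57.6
finger_force: 22.0
```

Emit:
{"method": "jog_arm", "body": {
  "motion": [0,0,0,0.2,-4,0,0.6,0,0,0,0.2,-3,0,0.6,0,0,0,0,-1.4,0,0.6,0,0,0,0,0,0,0.6,0,0,0,0,0,0,0.6]
}}

```text
clock: 20.18
eef_pos: [613.8, -75.4, 109.9]
orientation: [[-0.477, 0.879, -0.001], [0.879, 0.477, 0.001], [0.001, -0.0, -1.0]]
force: [0.3, -0.2, -0.1]
grip_width: 57.9
finger_force: 22.0
```

Run:
```python
from h import *
p,d,s=snap('wrist','w9'); print(s['eef_pos'],s['grip_width']); snap('scene','s9'); snap('top','t9'); show('t9')
a=cv2.imread('pics/w9.png'); b=cv2.imread('pics/s9.png')[150:390,180:500]
cv2.imwrite('pics/c9.png',np.hstack([cv2.resize(a,(400,300)),cv2.resize(b,(400,300))]))
```

```text
[613.76979845 -75.41161137 109.87771253] 57.91058367643933
([170.6, 204.6], np.int32(560), [604.4, 371.3, 32.4], 27.3)
([199.9, 239.2], np.int32(584), [526.0, 304.6, 31.4], 28.1)
([165.7, 273.4], np.int32(587), [451.9, 379.6, 32.9], 27.4)
([224.8, 280.2], np.int32(551), [436.5, 249.4, 32.7], 26.8)
```

View pics/c9.png

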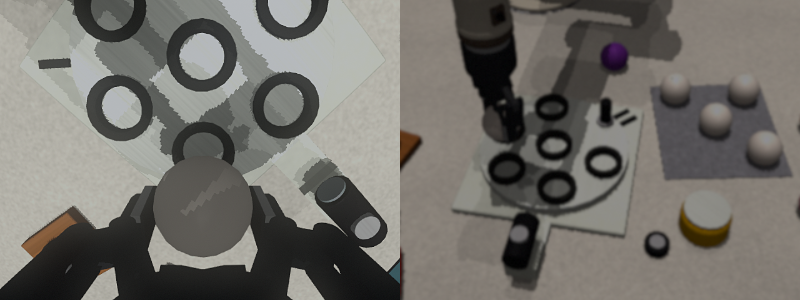

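Lamp held at left-crop (203,205), above the seat at (203,150). The other four lamps are undisturbed.

Emit:
{"method": "jog_arm", "body": {
  "motion": [0,0,0,0.1,0,-2.5,0.6,0,0,0,0,0,-3,0.6,0,0,0,0,0,-1.5,0.6,0,0,0,0,0,-0.7,0.6,0,0,0,0,0,-0.4,0.6]
}}

```text
clock: 20.95
eef_pos: [615.7, -76.5, 29.7]
orientation: [[-0.476, 0.879, 0.001], [0.879, 0.477, -0.0], [-0.001, 0.001, -1.0]]
force: [0.1, 0.0, -0.5]
grip_width: 58.2
finger_force: 22.0
```

Emit:
{"method": "jog_arm", "body": {
  "motion": [0,0,0,0,0,-0.2,0.6,0,0,0,0,0,-0.2,0.6,0,0,0,0,0,-0.1,0.6,0,0,0,0,0,0,0.6,0,0,0,0,0,0,0.6]
}}

```text
clock: 21.58
eef_pos: [615.2, -76.5, 24.3]
orientation: [[-0.476, 0.879, 0.0], [0.879, 0.476, -0.0], [-0.0, 0.0, -1.0]]
force: [-0.3, 0.0, -1.2]
grip_width: 57.6
finger_force: 22.0
```

Emit:
{"method": "jog_arm", "body": {
  "motion": [0,0,0,0,0,-0.1,0.6,0,0,0,0,0,-0.1,0.6,0,0,0,0,0,-0.05,0.6,0,0,0,0,0,0,0.6,0,0,0,0,0,0,0.6]
}}

```text
clock: 22.2
eef_pos: [615.3, -76.6, 21.9]
orientation: [[-0.476, 0.879, 0.0], [0.879, 0.476, -0.0], [-0.0, 0.0, -1.0]]
force: [-0.2, -0.4, -0.1]
grip_width: 57.6
finger_force: 22.1
```

Emit:
{"method": "jog_arm", "body": {
  "motion": [0,0,0,0,0,0,0.74,0,0,0,0,0,0,0.8,0,0,0,0,0,1,0.8,0,0,0,0,0,3.5,0.8,0,0,0,0,0,4,0.8]
}}

```text
clock: 22.82
eef_pos: [614.7, -76.3, 107.7]
orientation: [[-0.476, 0.879, -0.001], [0.879, 0.476, 0.0], [0.001, -0.001, -1.0]]
force: [0.7, 0.1, 0.8]
grip_width: 68.5
finger_force: 0.0
```

Emit:
{"method": "jog_arm", "body": {
  "motion": [0,0,0,-1.2,2.1,1,0.9,0,0,0,-1.9,3.5,0,0.9,0,0,0,-2.1,3.8,0,0.9,0,0,0,-2.1,3.8,0,0.9,0,0,0,-2.1,3.8,0,0.9]
}}

```text
clock: 23.45
eef_pos: [520.6, 94.7, 117.6]
orientation: [[-0.476, 0.879, 0.001], [0.879, 0.476, 0.0], [-0.001, 0.001, -1.0]]
force: [0.6, 0.3, 0.4]
grip_width: 76.8
finger_force: 0.0
```

Emit:
{"method": "jog_arm", "body": {
  "motion": [0,0,0,-2.1,3.8,0,0.9,0,0,0,-2.1,3.8,0,0.9,0,0,0,-2.1,3.8,0,0.9,0,0,0,-1.7,3.2,0,0.9,0,0,0,-0.5,1,0,0.9]
}}

```text
clock: 24.08
eef_pos: [435.4, 251.0, 117.4]
orientation: [[-0.478, 0.878, 0.001], [0.878, 0.478, 0.0], [-0.0, 0.001, -1.0]]
force: [0.2, -0.8, -0.2]
grip_width: 76.7
finger_force: 0.0
```

```bash
cat >> h.py <<'E'
def seated(f):
    """ball centres standing on the disc, from the top camera"""
    p,d,s=snap('top',f); v,u=np.mgrid[150:300,255:425]; dd=d[150:300,255:425].ravel(); P=world('top',np.c_[u.ravel(),v.ravel()],dd)
    for a in(180,240,300,0,60):
        x,y=568.2+95*np.cos(np.radians(a-.5)),6.2+95*np.sin(np.radians(a-.5)); Q=P[(dd>0)&(np.hypot(P[:,0]-x,P[:,1]-y)<40)&(P[:,2]>66)&(P[:,2]<110)]
        if len(Q)>60:
            from scipy.optimize import least_squares
            print('seat',a,(round(x),round(y)),least_squares(lambda c:np.linalg.norm(Q-c,axis=1)-30,[x,y,60],loss='soft_l1').x.round(1),len(Q))
E
python3 - <<'E'
from h import *
wl('w10',(436.4,249.4)); seated('t10'); show('t10')
E
```

```text
lamp 5636 [436.3 249.6  28.5] tips [-35.1 -34.1] tcp [435.4 251.  117.4]
seat 300 (615, -76) [614.6 -77.3  58.9] 557
([170.6, 204.5], np.int32(560), [604.4, 371.1, 31.7], 27.6)
([196.8, 231.9], np.int32(188), [527.8, 305.5, 32.3], 26.9)
([231.7, 280.2], np.int32(218), [436.2, 245.4, 33.9], 23.9)
```

Emit:
{"method": "jog_arm", "body": {
  "motion": [0,0,0,0.05,-0.1,-2.5,0.9,0,0,0,0,0,-3.5,0.9,0,0,0,0,0,-3,0.9,0,0,0,0,0,-2,0.9,0,0,0,0,0,-1,0.9]
}}

```text
clock: 24.8
eef_pos: [436.7, 247.3, -4.3]
orientation: [[-0.475, 0.88, -0.001], [0.88, 0.475, -0.001], [-0.0, -0.001, -1.0]]
force: [0.8, 0.3, -0.7]
grip_width: 76.9
finger_force: 0.0
```

Emit:
{"method": "jog_arm", "body": {
  "motion": [0,0,0,0,0,-0.6,0.9,0,0,0,0,0,-0.1,0.9,0,0,0,0,0,0,0.6,0,0,0,0,0,0,0.6,0,0,0,0,0,0,0.6]
}}

```text
clock: 25.42
eef_pos: [437.3, 248.6, -9.2]
orientation: [[-0.477, 0.879, 0.001], [0.879, 0.477, 0.0], [-0.001, 0.001, -1.0]]
force: [-1.9, -0.8, 6.2]
grip_width: 57.6
finger_force: 21.1
```

Emit:
{"method": "jog_arm", "body": {
  "motion": [0,0,0,0,0,0.5,0.6,0,0,0,0,0,2.5,0.6,0,0,0,0,0,4,0.6,0,0,0,0.3,-1,3.5,0.6,0,0,0,0.5,-2,1.5,0.6]
}}

```text
clock: 26.05
eef_pos: [446.0, 219.0, 112.4]
orientation: [[-0.478, 0.879, 0.004], [0.879, 0.478, 0.001], [-0.001, 0.004, -1.0]]
force: [-0.2, -1.4, -0.3]
grip_width: 57.9
finger_force: 21.9
```

Emit:
{"method": "jog_arm", "body": {
  "motion": [0,0,0,1,-3.5,0,0.6,0,0,0,1,-4,0,0.6,0,0,0,1,-4,0,0.6,0,0,0,1,-4,0,0.6,0,0,0,1,-4,0,0.6]
}}

```text
clock: 26.68
eef_pos: [494.8, 22.3, 109.9]
orientation: [[-0.476, 0.879, 0.001], [0.879, 0.476, -0.0], [-0.0, 0.001, -1.0]]
force: [0.1, -0.6, -0.6]
grip_width: 57.8
finger_force: 21.9
```

Emit:
{"method": "jog_arm", "body": {
  "motion": [0,0,0,1,-4,0,0.6,0,0,0,1,-4,0,0.6,0,0,0,0.5,-1.9,0,0.6,0,0,0,0,0,0,0.6,0,0,0,0,0,0,0.6]
}}

```text
clock: 27.3
eef_pos: [519.2, -74.2, 109.5]
orientation: [[-0.477, 0.879, -0.001], [0.879, 0.477, 0.001], [0.001, -0.0, -1.0]]
force: [-0.2, -0.2, -0.6]
grip_width: 58.1
finger_force: 21.9
```

Emit:
{"method": "jog_arm", "body": {
  "motion": [0,0,0,0.05,-0.05,-2.5,0.6,0,0,0,0,0,-3,0.6,0,0,0,0,0,-1.5,0.6,0,0,0,0,0,-0.7,0.6,0,0,0,0,0,-0.4,0.6]
}}

```text
clock: 27.92
eef_pos: [520.6, -75.8, 29.1]
orientation: [[-0.477, 0.879, 0.001], [0.879, 0.477, -0.0], [-0.001, 0.001, -1.0]]
force: [0.2, 0.9, -1.7]
grip_width: 57.9
finger_force: 21.9
```

Emit:
{"method": "jog_arm", "body": {
  "motion": [0,0,0,0,0,-0.2,0.6,0,0,0,0,0,-0.2,0.6,0,0,0,0,0,-0.1,0.6,0,0,0,0,0,0,0.6,0,0,0,0,0,0,0.6]
}}

```text
clock: 28.55
eef_pos: [520.2, -76.0, 23.8]
orientation: [[-0.476, 0.879, 0.0], [0.879, 0.476, -0.0], [-0.0, 0.0, -1.0]]
force: [-0.3, 0.7, -0.5]
grip_width: 57.9
finger_force: 21.9
```

Emit:
{"method": "jog_arm", "body": {
  "motion": [0,0,0,0,0,-0.1,0.6,0,0,0,0,0,-0.1,0.6,0,0,0,0,0,0,0.6,0,0,0,0,0,0,0.6,0,0,0,0,0,0,0.6]
}}

```text
clock: 29.18
eef_pos: [520.4, -76.2, 21.9]
orientation: [[-0.476, 0.879, 0.001], [0.879, 0.476, -0.0], [-0.001, 0.0, -1.0]]
force: [0.8, -1.3, 1.1]
grip_width: 57.6
finger_force: 22.0
```

```bash
python3 -c "
from h import *
snap('top','t11'); show('t11')"
```

```text
([170.6, 204.5], np.int32(561), [604.4, 371.3, 32.1], 27.4)
([199.9, 239.2], np.int32(587), [526.1, 304.5, 31.8], 28.1)
([158.3, 263.2], np.int32(590), [475.2, 396.2, 31.2], 28.5)
```

Lamp 4 was knocked to (475,396), as warned. Releasing here, then to the lamp at (604,371).

Emit:
{"method": "jog_arm", "body": {
  "motion": [0,0,0,0,0,0,0.74,0,0,0,0,0,0,0.8,0,0,0,0,0,1,0.8,0,0,0,0,0,3.5,0.8,0,0,0,0,0,4,0.8]
}}

```text
clock: 29.85
eef_pos: [519.5, -75.7, 107.7]
orientation: [[-0.476, 0.879, -0.001], [0.879, 0.476, 0.0], [0.001, -0.001, -1.0]]
force: [0.6, -1.4, 0.5]
grip_width: 68.3
finger_force: 0.0
```

Emit:
{"method": "jog_arm", "body": {
  "motion": [0,0,0,0.5,2.7,1,0.9,0,0,0,0.8,4.4,0,0.9,0,0,0,0.8,4.5,0,0.9,0,0,0,0.8,4.5,0,0.9,0,0,0,0.8,4.5,0,0.9]
}}

```text
clock: 30.48
eef_pos: [557.4, 131.6, 117.5]
orientation: [[-0.476, 0.879, 0.001], [0.879, 0.476, -0.0], [-0.0, 0.001, -1.0]]
force: [-0.0, 0.1, 0.8]
grip_width: 76.6
finger_force: 0.0
```

Emit:
{"method": "jog_arm", "body": {
  "motion": [0,0,0,0.8,4.5,0,0.9,0,0,0,0.8,4.5,0,0.9,0,0,0,0.8,4.5,0,0.9,0,0,0,0.8,4.5,0,0.9,0,0,0,0.8,4.4,0,0.9]
}}

```text
clock: 31.1
eef_pos: [597.2, 355.7, 117.5]
orientation: [[-0.476, 0.879, 0.001], [0.879, 0.476, 0.0], [-0.0, 0.001, -1.0]]
force: [0.3, -0.5, -0.5]
grip_width: 76.7
finger_force: 0.0
```

Emit:
{"method": "jog_arm", "body": {
  "motion": [0,0,0,0.6,1.6,0,0.9,0,0,0,0,0,0,0.9,0,0,0,0,0,0,0.9,0,0,0,0,0,0,0.9,0,0,0,0,0,0,0.9]
}}

```text
clock: 31.72
eef_pos: [603.1, 369.3, 116.9]
orientation: [[-0.475, 0.88, -0.0], [0.88, 0.475, -0.0], [-0.0, -0.0, -1.0]]
force: [0.1, 0.4, -0.1]
grip_width: 76.8
finger_force: 0.0
```

Run:
```python
from h import *
wl('w12',(604.4,371.2)); seated('t12'); show('t12')
```

```text
lamp 5712 [604.8 371.7  28.5] tips [-35.1 -34.2] tcp [603.1 369.3 116.9]
seat 240 (520, -76) [519.5 -76.6  58.8] 562
seat 300 (615, -76) [614.6 -77.4  58.8] 548
([174.0, 202.9], np.int32(374), [604.9, 370.2, 32.1], 26.9)
([199.9, 239.2], np.int32(589), [526.1, 304.7, 31.7], 28.1)
```

Emit:
{"method": "jog_arm", "body": {
  "motion": [0,0,0,0.15,0.25,-2.5,0.9,0,0,0,0,0,-3.5,0.9,0,0,0,0,0,-3,0.9,0,0,0,0,0,-2,0.9,0,0,0,0,0,-1,0.9]
}}

```text
clock: 32.45
eef_pos: [604.1, 372.3, -4.5]
orientation: [[-0.476, 0.879, -0.001], [0.879, 0.476, -0.0], [0.0, -0.001, -1.0]]
force: [-0.8, 0.6, -0.2]
grip_width: 77.0
finger_force: 0.0
```

Emit:
{"method": "jog_arm", "body": {
  "motion": [0,0,0,0,0,-0.5,0.9,0,0,0,0,0,-0.1,0.9,0,0,0,0,0,0,0.6,0,0,0,0,0,0,0.6,0,0,0,0,0,0,0.6]
}}

```text
clock: 33.08
eef_pos: [605.6, 373.0, -7.9]
orientation: [[-0.476, 0.879, 0.002], [0.879, 0.476, 0.001], [-0.0, 0.002, -1.0]]
force: [-0.5, 0.2, 4.2]
grip_width: 57.7
finger_force: 21.9
```

Emit:
{"method": "jog_arm", "body": {
  "motion": [0,0,0,0,0,0.5,0.6,0,0,0,0,0,2.5,0.6,0,0,0,0,0,4,0.6,0,0,0,0.1,-1,3.5,0.6,0,0,0,0.3,-2,1.5,0.6]
}}

```text
clock: 33.7
eef_pos: [610.2, 343.0, 115.1]
orientation: [[-0.477, 0.879, 0.006], [0.879, 0.477, 0.002], [-0.001, 0.006, -1.0]]
force: [-0.0, -0.0, 0.1]
grip_width: 57.7
finger_force: 21.8
```

Emit:
{"method": "jog_arm", "body": {
  "motion": [0,0,-9,0.6,-3.5,0,0.6,0,0,-9,0.6,-4,0,0.6,0,0,-9,0.6,-4,0,0.6,0,0,-9,0.6,-4,0,0.6,0,0,-9,0.6,-4,0,0.6]
}}

```text
clock: 34.33
eef_pos: [638.0, 145.1, 110.2]
orientation: [[0.291, 0.957, -0.001], [0.957, -0.291, -0.0], [-0.001, -0.001, -1.0]]
force: [0.4, -0.1, -1.0]
grip_width: 58.0
finger_force: 21.8
```

Emit:
{"method": "jog_arm", "body": {
  "motion": [0,0,-9,0.6,-4,0,0.6,0,0,-7,0.6,-4,0,0.6,0,0,0,0.6,-4,0,0.6,0,0,0,0.5,-2.1,0,0.6,0,0,0,0,0,0,0.6]
}}

```text
clock: 34.95
eef_pos: [661.5, 5.1, 110.5]
orientation: [[0.54, 0.842, -0.001], [0.842, -0.54, 0.0], [-0.0, -0.001, -1.0]]
force: [-0.5, 0.8, -0.9]
grip_width: 57.9
finger_force: 21.8
```

Emit:
{"method": "jog_arm", "body": {
  "motion": [0,0,0,0,0,0,0.6,0,0,0,0,0,0,0.6,0,0,0,0,0,0,0.6,0,0,0,0,0,0,0.6,0,0,0,0,0,0,0.6]
}}

```text
clock: 35.58
eef_pos: [661.6, 6.7, 110.7]
orientation: [[0.538, 0.843, 0.0], [0.843, -0.538, 0.0], [0.0, 0.0, -1.0]]
force: [-0.2, 0.5, -0.2]
grip_width: 58.0
finger_force: 21.8
```

Emit:
{"method": "jog_arm", "body": {
  "motion": [0,0,8,0.05,-0.05,0,0.6,0,0,8,0.05,-0.05,0,0.6,0,0,8,0,0,0,0.6,0,0,8,0,0,0,0.6,0,0,0,0,0,0,0.6]
}}

```text
clock: 36.2
eef_pos: [662.6, 5.5, 110.7]
orientation: [[0.011, 1.0, -0.0], [1.0, -0.011, 0.0], [0.0, -0.0, -1.0]]
force: [1.1, -0.1, -1.0]
grip_width: 58.0
finger_force: 21.8
```

Emit:
{"method": "jog_arm", "body": {
  "motion": [0,0,0,0,0,-2.5,0.6,0,0,0,0,0,-3,0.6,0,0,0,0,0,-1.5,0.6,0,0,0,0,0,-0.7,0.6,0,0,0,0,0,-0.4,0.6]
}}

```text
clock: 36.83
eef_pos: [663.2, 5.5, 30.3]
orientation: [[0.01, 1.0, 0.001], [1.0, -0.01, -0.0], [-0.0, 0.001, -1.0]]
force: [-0.1, 0.1, -1.4]
grip_width: 58.2
finger_force: 21.8
```

```bash
python3 -c "
from h import *
snap('top','t13'); show('t13'); print(env.state()['eef_pos'])"
```

```text
([199.9, 239.2], np.int32(590), [526.0, 304.5, 31.3], 28.2)
([158.3, 263.2], np.int32(588), [475.1, 396.3, 31.4], 28.4)
[663.04878788   5.44089144  29.94733243]
```

Emit:
{"method": "jog_arm", "body": {
  "motion": [0,0,0,0,0,-0.2,0.6,0,0,0,0,0,-0.2,0.6,0,0,0,0,0,-0.1,0.6,0,0,0,0,0,0,0.6,0,0,0,0,0,0,0.6]
}}

```text
clock: 37.5
eef_pos: [662.6, 5.5, 24.8]
orientation: [[0.01, 1.0, 0.0], [1.0, -0.01, -0.0], [-0.0, 0.0, -1.0]]
force: [0.3, -0.0, -0.5]
grip_width: 57.8
finger_force: 21.8
```

Emit:
{"method": "jog_arm", "body": {
  "motion": [0,0,0,0,0,-0.1,0.6,0,0,0,0,0,-0.05,0.6,0,0,0,0,0,0,0.6,0,0,0,0,0,0,0.6,0,0,0,0,0,0,0.6]
}}

```text
clock: 38.12
eef_pos: [662.8, 5.5, 23.3]
orientation: [[0.01, 1.0, 0.0], [1.0, -0.01, -0.0], [-0.0, 0.0, -1.0]]
force: [0.7, -0.1, -0.2]
grip_width: 57.9
finger_force: 21.9
```

Emit:
{"method": "jog_arm", "body": {
  "motion": [0,0,0,0,0,-0.05,0.6,0,0,0,0,0,0,0.74,0,0,0,0,0,0,0.8,0,0,0,0,0,2.5,0.8,0,0,0,0,0,4,0.8]
}}

```text
clock: 38.75
eef_pos: [660.8, 5.7, 86.3]
orientation: [[0.01, 1.0, -0.005], [1.0, -0.01, 0.001], [0.001, -0.005, -1.0]]
force: [1.3, -0.3, 0.8]
grip_width: 68.1
finger_force: 0.0
```

Emit:
{"method": "jog_arm", "body": {
  "motion": [0,0,0,-1,2.1,3,0.9,0,0,0,-1.7,3.7,0,0.9,0,0,0,-1.7,3.7,0,0.9,0,0,0,-1.7,3.7,0,0.9,0,0,0,-1.7,3.7,0,0.9]
}}

```text
clock: 39.38
eef_pos: [583.8, 175.6, 117.7]
orientation: [[0.01, 1.0, -0.0], [1.0, -0.01, -0.0], [-0.0, -0.0, -1.0]]
force: [-0.2, 1.3, -0.1]
grip_width: 77.5
finger_force: 0.0
```

Emit:
{"method": "jog_arm", "body": {
  "motion": [0,0,0,-1.7,3.7,0,0.9,0,0,0,-1.7,3.7,0,0.9,0,0,0,-1.7,3.6,0,0.9,0,0,0,-0.8,2,0,0.9,0,0,0,0,0,0,0.9]
}}

```text
clock: 40.0
eef_pos: [525.2, 305.2, 117.6]
orientation: [[0.008, 1.0, 0.0], [1.0, -0.008, -0.0], [-0.0, 0.0, -1.0]]
force: [-0.9, -0.3, 0.3]
grip_width: 77.0
finger_force: 0.0
```

Run:
```python
from h import *
wl('w14',(526,304.5)); seated('t14'); show('t14')
```

```text
lamp 5663 [527.2 305.9  28.5] tips [-35.1 -34.2] tcp [525.2 305.2 117.6]
seat 240 (520, -76) [519.6 -76.4  58.7] 562
seat 300 (615, -76) [614.6 -77.4  58.9] 547
seat 0 (663, 5) [663.6   4.6  58.7] 546
([203.7, 238.2], np.int32(393), [526.4, 302.4, 33.0], 26.3)
([157.9, 262.7], np.int32(552), [474.9, 396.3, 32.0], 28.1)
```

Emit:
{"method": "jog_arm", "body": {
  "motion": [0,0,0,0.15,0.1,-2.5,0.9,0,0,0,0,0,-3.5,0.9,0,0,0,0,0,-3,0.9,0,0,0,0,0,-2,0.9,0,0,0,0,0,-1,0.9]
}}

```text
clock: 40.72
eef_pos: [527.1, 304.6, -3.3]
orientation: [[0.011, 1.0, -0.001], [1.0, -0.011, -0.001], [-0.001, -0.001, -1.0]]
force: [0.0, -0.0, -0.3]
grip_width: 77.0
finger_force: 0.0
```

Emit:
{"method": "jog_arm", "body": {
  "motion": [0,0,0,0,0,-0.5,0.9,0,0,0,0,0,-0.1,0.9,0,0,0,0,0,0,0.6,0,0,0,0,0,0,0.6,0,0,0,0,0,0,0.6]
}}

```text
clock: 41.35
eef_pos: [527.9, 305.9, -7.1]
orientation: [[0.01, 1.0, 0.002], [1.0, -0.01, 0.001], [0.001, 0.002, -1.0]]
force: [-0.8, -0.4, 6.3]
grip_width: 57.9
finger_force: 21.9
```

Emit:
{"method": "jog_arm", "body": {
  "motion": [0,0,0,0,0,0.5,0.6,0,0,0,0,0,2.5,0.6,0,0,0,0,0,4,0.6,0,0,0,-0.2,-1,3.5,0.6,0,0,0,-0.3,-2,1.5,0.6]
}}

```text
clock: 41.98
eef_pos: [523.2, 276.0, 114.3]
orientation: [[0.009, 1.0, 0.004], [1.0, -0.009, 0.001], [0.001, 0.004, -1.0]]
force: [0.4, 0.1, -1.2]
grip_width: 57.8
finger_force: 21.9
```

Emit:
{"method": "jog_arm", "body": {
  "motion": [0,0,0,-0.7,-3.5,0,0.6,0,0,0,-0.7,-4,0,0.6,0,0,0,-0.7,-4,0,0.6,0,0,0,-0.7,-4,0,0.6,0,0,0,-0.7,-4,0,0.6]
}}

```text
clock: 42.6
eef_pos: [486.4, 79.4, 111.5]
orientation: [[0.01, 1.0, -0.0], [1.0, -0.01, -0.0], [-0.0, -0.0, -1.0]]
force: [0.5, 0.5, -0.3]
grip_width: 58.0
finger_force: 21.9
```

Emit:
{"method": "jog_arm", "body": {
  "motion": [0,0,0,-0.7,-4,0,0.6,0,0,0,-0.6,-3.4,0,0.6,0,0,0,0,0,0,0.6,0,0,0,0,0,0,0.6,0,0,0,0,0,0,0.6]
}}

```text
clock: 43.22
eef_pos: [474.1, 7.4, 111.6]
orientation: [[0.008, 1.0, -0.0], [1.0, -0.008, 0.0], [0.0, -0.0, -1.0]]
force: [1.0, 0.3, -1.1]
grip_width: 57.9
finger_force: 21.9
```

Emit:
{"method": "jog_arm", "body": {
  "motion": [0,0,0,0,0,-2.5,0.6,0,0,0,0,0,-3,0.6,0,0,0,0,0,-1.5,0.6,0,0,0,0,0,-0.7,0.6,0,0,0,0,0,-0.4,0.6]
}}

```text
clock: 43.85
eef_pos: [474.7, 6.6, 31.0]
orientation: [[0.009, 1.0, 0.001], [1.0, -0.009, -0.0], [-0.0, 0.001, -1.0]]
force: [0.6, -0.1, -0.2]
grip_width: 58.1
finger_force: 21.9
```

Emit:
{"method": "jog_arm", "body": {
  "motion": [0,0,0,0,0,-0.2,0.6,0,0,0,0,0,-0.2,0.6,0,0,0,0,0,-0.1,0.6,0,0,0,0,0,0,0.6,0,0,0,0,0,0,0.6]
}}

```text
clock: 44.48
eef_pos: [474.2, 6.5, 25.8]
orientation: [[0.01, 1.0, 0.0], [1.0, -0.01, -0.0], [-0.0, 0.0, -1.0]]
force: [-0.8, 0.1, -0.0]
grip_width: 58.3
finger_force: 21.9
```

Emit:
{"method": "jog_arm", "body": {
  "motion": [0,0,0,0,0,-0.1,0.6,0,0,0,0,0,-0.1,0.6,0,0,0,0,0,0,0.6,0,0,0,0,0,0,0.6,0,0,0,0,0,0,0.6]
}}

```text
clock: 45.1
eef_pos: [473.9, 6.6, 23.7]
orientation: [[0.01, 1.0, -0.0], [1.0, -0.01, 0.0], [0.0, -0.0, -1.0]]
force: [-1.2, 0.3, 1.2]
grip_width: 58.4
finger_force: 22.0
```

Emit:
{"method": "jog_arm", "body": {
  "motion": [0,0,0,0,0,0,0.74,0,0,0,0,0,0,0.8,0,0,0,0,0,1,0.8,0,0,0,0,0,3.5,0.8,0,0,0,0,0,4,0.8]
}}

```text
clock: 45.72
eef_pos: [473.7, 6.6, 109.9]
orientation: [[0.01, 1.0, -0.001], [1.0, -0.01, 0.0], [0.0, -0.001, -1.0]]
force: [0.8, 0.3, -0.3]
grip_width: 68.2
finger_force: 0.0
```

Emit:
{"method": "jog_arm", "body": {
  "motion": [0,0,9,0,2.5,1,0.9,0,0,9,0,4,0,0.9,0,0,9,0,4.2,0,0.9,0,0,9,0,4.2,0,0.9,0,0,9,0,4.2,0,0.9]
}}

```text
clock: 46.35
eef_pos: [474.3, 199.0, 119.7]
orientation: [[-0.704, 0.71, 0.001], [0.71, 0.704, 0.0], [-0.001, 0.001, -1.0]]
force: [0.2, 0.3, 0.4]
grip_width: 76.7
finger_force: 0.0
```

Emit:
{"method": "jog_arm", "body": {
  "motion": [0,0,9,0,4.2,0,0.9,0,0,6,0,4.2,0,0.9,0,0,0,0,4.2,0,0.9,0,0,0,0,4.2,0,0.9,0,0,0,0,3.1,0,0.9]
}}

```text
clock: 46.98
eef_pos: [474.1, 398.4, 119.6]
orientation: [[-0.862, 0.508, 0.001], [0.508, 0.862, 0.001], [-0.0, 0.001, -1.0]]
force: [-0.4, 0.7, -0.7]
grip_width: 76.7
finger_force: 0.0
```

Emit:
{"method": "jog_arm", "body": {
  "motion": [0,0,0,0,0,0,0.9,0,0,0,0,0,0,0.9,0,0,0,0,0,0,0.9,0,0,0,0,0,0,0.9,0,0,0,0,0,0,0.9]
}}

```text
clock: 47.6
eef_pos: [474.2, 396.1, 118.8]
orientation: [[-0.861, 0.509, 0.0], [0.509, 0.861, 0.0], [-0.0, 0.0, -1.0]]
force: [-0.5, -0.4, 0.4]
grip_width: 76.7
finger_force: 0.0
```

Run:
```python
from h import *
wl('w15',(475,396.3)); seated('t15'); show('t15')
```

```text
lamp 5617 [474.6 396.8  28.5] tips [-35.2 -34.2] tcp [474.2 396.1 118.8]
seat 180 (473, 7) [472.9   6.5  58.8] 571
seat 240 (520, -76) [519.3 -76.3  58.6] 570
seat 300 (615, -76) [614.7 -77.6  58.7] 559
seat 0 (663, 5) [663.5   4.8  59.2] 542
([162.2, 257.9], np.int32(258), [476.2, 394.2, 32.7], 26.7)
```

Emit:
{"method": "jog_arm", "body": {
  "motion": [0,0,0,0,0.1,-2.5,0.9,0,0,0,0,0,-3.5,0.9,0,0,0,0,0,-3,0.9,0,0,0,0,0,-2,0.9,0,0,0,0,0,-1,0.9]
}}

```text
clock: 48.32
eef_pos: [473.7, 397.3, -2.3]
orientation: [[-0.861, 0.508, -0.001], [0.508, 0.861, -0.001], [0.001, -0.001, -1.0]]
force: [-0.9, 0.1, -0.1]
grip_width: 76.9
finger_force: 0.0
```

Emit:
{"method": "jog_arm", "body": {
  "motion": [0,0,0,0,0,-0.6,0.9,0,0,0,0,0,-0.1,0.9,0,0,0,0,0,0,0.6,0,0,0,0,0,0,0.6,0,0,0,0,0,0,0.6]
}}

```text
clock: 48.95
eef_pos: [475.0, 398.1, -7.1]
orientation: [[-0.861, 0.508, 0.002], [0.508, 0.861, 0.001], [-0.001, 0.002, -1.0]]
force: [-0.4, -0.8, 5.8]
grip_width: 58.1
finger_force: 21.9
```

Emit:
{"method": "jog_arm", "body": {
  "motion": [0,0,0,0,0,0.5,0.6,0,0,0,0,0,2.5,0.6,0,0,0,0,0,4,0.6,0,0,0,0.4,-1,3.5,0.6,0,0,0,0.8,-2,1.5,0.6]
}}

```text
clock: 49.58
eef_pos: [487.1, 367.8, 113.9]
orientation: [[-0.862, 0.507, 0.003], [0.507, 0.862, 0.001], [-0.002, 0.003, -1.0]]
force: [0.2, -0.0, -1.1]
grip_width: 57.6
finger_force: 21.9
```

Emit:
{"method": "jog_arm", "body": {
  "motion": [0,0,0,1.7,-3.7,0,0.6,0,0,0,1.8,-3.8,0,0.6,0,0,0,1.8,-3.8,0,0.6,0,0,0,1.8,-3.8,0,0.6,0,0,0,1.8,-3.8,0,0.6]
}}

```text
clock: 50.2
eef_pos: [574.6, 176.0, 110.2]
orientation: [[-0.861, 0.509, -0.003], [0.509, 0.861, -0.0], [0.002, -0.002, -1.0]]
force: [0.9, 0.2, -1.0]
grip_width: 57.8
finger_force: 21.9
```

Emit:
{"method": "jog_arm", "body": {
  "motion": [0,0,0,1.8,-3.8,0,0.6,0,0,0,1.8,-3.8,0,0.6,0,0,0,0.5,-1.3,0,0.6,0,0,0,0,0,0,0.6,0,0,0,0,0,0,0.6]
}}

```text
clock: 50.82
eef_pos: [615.2, 90.5, 111.2]
orientation: [[-0.862, 0.508, -0.001], [0.508, 0.862, 0.0], [0.001, -0.0, -1.0]]
force: [-0.7, 0.4, -0.6]
grip_width: 57.6
finger_force: 21.9
```

Emit:
{"method": "jog_arm", "body": {
  "motion": [0,0,0,0.1,-0.1,-2.5,0.6,0,0,0,0,0,-3,0.6,0,0,0,0,0,-1.5,0.6,0,0,0,0,0,-0.7,0.6,0,0,0,0,0,-0.4,0.6]
}}

```text
clock: 51.45
eef_pos: [617.6, 88.9, 31.2]
orientation: [[-0.861, 0.508, 0.001], [0.508, 0.861, 0.0], [-0.001, 0.001, -1.0]]
force: [0.2, -0.2, -1.3]
grip_width: 57.9
finger_force: 21.9
```

Emit:
{"method": "jog_arm", "body": {
  "motion": [0,0,0,0,0,-0.2,0.6,0,0,0,0,0,-0.2,0.6,0,0,0,0,0,-0.1,0.6,0,0,0,0,0,0,0.6,0,0,0,0,0,0,0.6]
}}

```text
clock: 52.08
eef_pos: [617.2, 88.5, 25.9]
orientation: [[-0.861, 0.508, 0.0], [0.508, 0.861, -0.0], [-0.0, 0.0, -1.0]]
force: [-0.6, -0.5, -1.2]
grip_width: 57.8
finger_force: 21.9
```

Emit:
{"method": "jog_arm", "body": {
  "motion": [0,0,0,0,0,-0.1,0.6,0,0,0,0,0,-0.05,0.6,0,0,0,0,0,0,0.6,0,0,0,0,0,0,0.6,0,0,0,0,0,0,0.6]
}}

```text
clock: 52.7
eef_pos: [617.1, 88.6, 24.2]
orientation: [[-0.861, 0.508, 0.0], [0.508, 0.861, 0.0], [0.0, 0.0, -1.0]]
force: [-0.1, 0.2, -1.1]
grip_width: 58.1
finger_force: 21.9
```

Emit:
{"method": "jog_arm", "body": {
  "motion": [0,0,0,0,0,-0.05,0.6,0,0,0,0,0,0,0.74,0,0,0,0,0,0,0.8,0,0,0,0,0,2.5,0.8,0,0,0,0,0,4,0.8]
}}

```text
clock: 53.32
eef_pos: [615.6, 88.6, 87.7]
orientation: [[-0.861, 0.508, -0.004], [0.508, 0.861, 0.0], [0.003, -0.002, -1.0]]
force: [0.2, 0.0, -0.6]
grip_width: 68.3
finger_force: 0.0
```

Emit:
{"method": "jog_arm", "body": {
  "motion": [0,0,-8,-2,0.2,4,0.45,0,0,-8,-3,0.5,0,0.45,0,0,-8,-3,0.5,0,0.45,0,0,-6.5,-2.3,0.4,0,0.45,0,0,0,0,0,0,0.45]
}}

```text
clock: 53.95
eef_pos: [513.1, 104.9, 128.7]
orientation: [[-0.485, 0.874, -0.0], [0.874, 0.485, 0.0], [0.0, -0.0, -1.0]]
force: [1.3, -0.8, 0.7]
grip_width: 38.0
finger_force: 0.0
```

Run:
```python
from h import *
p,d,s=snap('wrist','w16'); t=s['eef_pos']; print(t)
v,u=np.mgrid[0:430,100:540]; dd=d[0:430,100:540].ravel(); P=world('wrist',np.c_[u.ravel(),v.ravel()],dd,s)
m=(dd>0)&(P[:,2]>76)&(P[:,2]<90)&(np.hypot(P[:,0]-514,P[:,1]-104)<25); print('handle top',m.sum(),np.median(P[m],0).round(1))
seated('t16'); snap('scene','s16')
a=cv2.imread('pics/w16.png'); b=cv2.imread('pics/s16.png')[150:390,180:500]
cv2.imwrite('pics/c16.png',np.hstack([cv2.resize(a,(400,300)),cv2.resize(b,(400,300))]))
```

```text
[513.13690476 104.89889261 128.71021433]
handle top 1018 [512.9 104.6  81.6]
seat 180 (473, 7) [472.6   6.6  58.5] 578
seat 240 (520, -76) [519.6 -76.1  58.5] 566
seat 300 (615, -76) [614.7 -77.5  58.7] 557
seat 0 (663, 5) [663.3   4.9  58.8] 543
seat 60 (616, 88) [615.5  87.6  59.4] 128
```

View pics/c16.png

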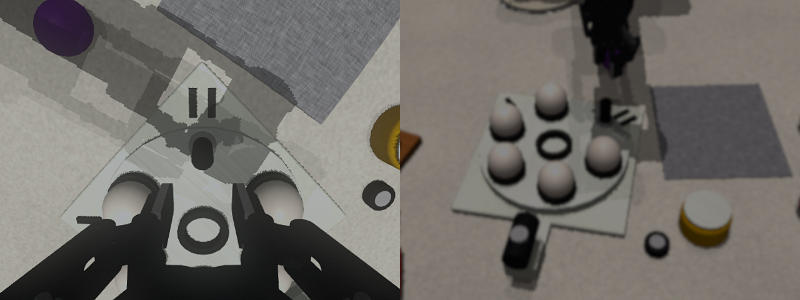

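All five lamps are seated around the disc in the right crop. The handle is at left-crop (202,150) by the pair of bars. Caging it for the turn back.

Emit:
{"method": "jog_arm", "body": {
  "motion": [0,0,0,0,0,-2,0.45,0,0,0,0,0,-2,0.45,0,0,0,0,0,-1,0.45,0,0,0,0,0,-1,0.45,0,0,0,0,0,-0.5,0.45]
}}

```text
clock: 54.72
eef_pos: [514.3, 104.5, 63.4]
orientation: [[-0.484, 0.875, -0.0], [0.875, 0.484, 0.0], [0.0, -0.0, -1.0]]
force: [0.3, 0.8, 0.5]
grip_width: 38.1
finger_force: 0.0
```

Emit:
{"method": "jog_arm", "body": {
  "motion": [0,0,0,0,0,-1,0.45,0,0,0,0,0,-1,0.45,0,0,0,0,0,-1,0.45,0,0,0,0,0,-0.5,0.45,0,0,0,0,0,0,0.45]
}}

```text
clock: 55.35
eef_pos: [513.7, 104.5, 28.2]
orientation: [[-0.484, 0.875, -0.001], [0.875, 0.484, 0.0], [0.0, -0.001, -1.0]]
force: [-0.0, -0.1, 0.2]
grip_width: 38.0
finger_force: 0.0
```

Emit:
{"method": "jog_arm", "body": {
  "motion": [0,0,0,0,0,0,0.31,0,0,0,0,0,0,0.31,0,0,0,0,0,0,0.31,0,0,0,0,0,0,0.31,0,0,0,0,0,0,0.31],
  "grip_force": 20
}}

```text
clock: 55.98
eef_pos: [514.1, 104.5, 28.7]
orientation: [[-0.484, 0.875, 0.0], [0.875, 0.484, -0.0], [-0.0, 0.0, -1.0]]
force: [0.6, -0.1, 0.4]
grip_width: 26.4
finger_force: 0.0
```

Run:
```python
import numpy as np
a=np.radians(119.+np.arange(19)*5); p=11.2*np.c_[np.cos(a),np.sin(a)]; print(np.diff(p,axis=0).round(2).tolist(), p[0]*10+[568.2,6.2],p[-1]*10+[568.2,6.2])
```

```text
[[-0.83, -0.51], [-0.79, -0.58], [-0.73, -0.65], [-0.67, -0.71], [-0.61, -0.76], [-0.54, -0.81], [-0.47, -0.86], [-0.39, -0.9], [-0.31, -0.93], [-0.23, -0.95], [-0.14, -0.97], [-0.06, -0.98], [0.03, -0.98], [0.11, -0.97], [0.19, -0.96], [0.28, -0.94], [0.36, -0.91], [0.44, -0.87]] [513.90132253 104.1574072 ] [470.2425928  -48.09867747]
```

Emit:
{"method": "jog_arm", "body": {
  "motion": [0,0,2.5,-0.42,-0.25,0,0.31,0,0,2.5,-0.41,-0.26,0,0.31,0,0,5,-0.79,-0.58,0,0.31,0,0,5,-0.73,-0.65,0,0.31,0,0,5,-0.67,-0.71,0,0.31]
}}

```text
clock: 56.6
eef_pos: [484.5, 80.4, 29.0]
orientation: [[-0.756, 0.655, 0.002], [0.655, 0.756, 0.001], [-0.001, 0.002, -1.0]]
force: [1.9, 2.6, -1.2]
grip_width: 26.4
finger_force: 1.7
```

Emit:
{"method": "jog_arm", "body": {
  "motion": [0,0,5,-0.61,-0.76,0,0.31,0,0,5,-0.54,-0.81,0,0.31,0,0,5,-0.47,-0.86,0,0.31,0,0,5,-0.39,-0.9,0,0.31,0,0,5,-0.31,-0.93,0,0.31]
}}

```text
clock: 57.22
eef_pos: [460.9, 37.6, 29.0]
orientation: [[-0.962, 0.274, 0.001], [0.274, 0.962, 0.001], [-0.001, 0.001, -1.0]]
force: [0.5, 0.8, 1.1]
grip_width: 26.8
finger_force: 0.9
```

Emit:
{"method": "jog_arm", "body": {
  "motion": [0,0,5,-0.23,-0.95,0,0.31,0,0,5,-0.14,-0.97,0,0.31,0,0,5,-0.06,-0.98,0,0.31,0,0,5,0.03,-0.98,0,0.31,0,0,5,0.11,-0.97,0,0.31]
}}

```text
clock: 57.85
eef_pos: [457.8, -11.4, 28.8]
orientation: [[-0.987, -0.158, 0.0], [-0.158, 0.987, -0.0], [-0.0, -0.0, -1.0]]
force: [0.4, 0.9, -0.2]
grip_width: 26.6
finger_force: 0.0
```

Emit:
{"method": "jog_arm", "body": {
  "motion": [0,0,5,0.19,-0.96,0,0.31,0,0,5,0.28,-0.94,0,0.31,0,0,5,0.36,-0.91,0,0.31,0,0,2.5,0.21,-0.44,0,0.31,0,0,2.5,0.23,-0.43,0,0.31]
}}

```text
clock: 58.48
eef_pos: [470.7, -48.2, 28.8]
orientation: [[-0.875, -0.485, 0.0], [-0.485, 0.875, -0.0], [-0.0, -0.0, -1.0]]
force: [-0.2, -0.5, -0.1]
grip_width: 26.7
finger_force: 0.0
```

Emit:
{"method": "jog_arm", "body": {
  "motion": [0,0,0,0,0,0,0.31,0,0,0,0,0,0,0.31,0,0,0,0,0,0,0.5,0,0,0,0,0,0,0.5,0,0,0,0,0,1,0.5]
}}

```text
clock: 59.1
eef_pos: [469.7, -47.5, 38.4]
orientation: [[-0.875, -0.484, -0.002], [-0.484, 0.875, 0.001], [0.001, 0.001, -1.0]]
force: [0.0, 1.2, 0.4]
grip_width: 42.6
finger_force: 0.0
```

Emit:
{"method": "jog_arm", "body": {
  "motion": [0,0,0,0,0,3,0.5,0,0,0,0,0,5,0.5,0,0,0,-2,-2,5,0.5,0,0,0,-3,-5,2,0.5,0,0,0,-3,-5,0,0.5]
}}

```text
clock: 59.72
eef_pos: [391.1, -169.9, 192.1]
orientation: [[-0.874, -0.485, 0.005], [-0.485, 0.874, -0.004], [-0.002, -0.006, -1.0]]
force: [0.3, -0.6, -0.5]
grip_width: 42.6
finger_force: 0.0
```

Emit:
{"method": "jog_arm", "body": {
  "motion": [0,0,0,-2,-5,0,0.5,0,0,0,0,-5,0,0.5,0,0,0,0,-5,0,0.5,0,0,0,0,-5,0,0.5,0,0,0,0,0,0,0.5]
}}

```text
clock: 60.35
eef_pos: [387.9, -357.5, 188.5]
orientation: [[-0.89, -0.455, -0.02], [-0.454, 0.891, -0.015], [0.025, -0.004, -1.0]]
force: [0.7, 0.6, 0.3]
grip_width: 42.7
finger_force: 0.0
```

```bash
sed -i 's/for a in(180,240,300,0,60)/for a in A/;s/def seated(f):/def seated(f,A=(180,240,300,0,60)):/' h.py
python3 - <<'E'
from h import *
seated('t17',(270,330,30,90,150)); snap('scene','s17')
z=np.load('pics/t17.npz');d=z['d']; v,u=np.mgrid[230:290,330:400]; dd=d[230:290,330:400].ravel(); P=world('top',np.c_[u.ravel(),v.ravel()],dd); m=(dd>0)&(P[:,2]>76)&(P[:,2]<92)&(np.hypot(P[:,0]-470,P[:,1]+48)<25); print('handle',np.median(P[m],0),m.sum())
a=cv2.imread('pics/t17.png')[90:330,120:520]; b=cv2.imread('pics/s17.png')[150:390,110:510]
cv2.imwrite('pics/c17.png',np.hstack([a,b]))
E
```

```text
seat 270 (567, -89) [567.2 -89.7  58.9] 557
seat 330 (650, -42) [650.  -42.8  58.7] 542
seat 30 (651, 53) [650.9  52.6  58.9] 549
seat 90 (569, 101) [568.8 101.   58.9] 551
seat 150 (486, 54) [486.4  54.1  58.7] 574
handle [470.31295333 -49.64668227  81.7202155 ] 82
```

View pics/c17.png

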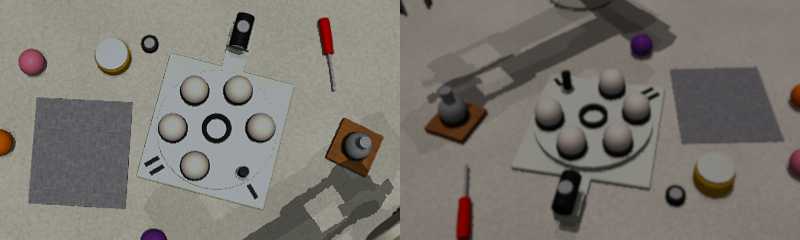

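All five lamps are seated, with every ball centre at about 59 mm. The handle is at the single bar, left-crop (243,172), and the gauge is in its cradle at (357,145). Handing in.

```bash
python3 -c "
from bench import env
print(env.close_job())"
```

```text
the job is handed in; nothing more can be done
None
```

The job is handed in at about 60 s: the gauge is back in its cradle, all five lamps are seated on the disc, and the carousel is back at the viewing stop; the close call gave no verdict.

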